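# Seat a specimen carrier in the stage's stop corner and clip it

### The job

Load the specimen carrier on the microscope stage: with the fingertips slide the bright metal carrier across the black stage plate until it sits flush in the corner, against both the long back fence and the short side stop. Then push the red pin of the spring clip round towards the carrier, until the clip's white nose has ridden up and rests well onto the carrier's top. Only push: do not lift or tip the carrier, and leave the two loose specimens on the plate and the small things on the bench where they stand.

Things in the scene. Friction and masses are not known exactly. Their poses are not given: they have to be found in the camera images.
- stage: Motorised XY stage, bolted down: black plate 260 x 320 x 19 mm, its flat top 95 mm above the bench, on dark slides and a slotted aluminium base. Origin on the bench under the plate's centre; x points to the plate's back edge (fence), y to its left edge, seen from the robot. 'Stage frame' below means these axes. Two motors stick out lower than the plate's top: at the left side and at the front right.
- fence (a point): Middle of the steel back fence's contact face, at the plate's top: (105, 0, 95) mm in the stage frame. The fence is a fixed bar along y from y = -122 to +122 mm, 12 mm high, 12 mm thick, facing -x.
- side_stop (a point): Middle of the steel side stop's contact face, at the plate's top: (65, 125, 95) mm in the stage frame. The stop is a fixed bar along x from x = 40 to 90 mm, 12 mm high, 12 mm thick, facing -y.
- stop_corner (a point): Point on the plate's top where the lines of the fence's face and the side stop's face cross: (105, 125, 95) mm in the stage frame; axes as the stage.
- carrier: Bright metal slab 80 (x) x 120 (y) x 16 mm high, 0.2 to 0.45 kg, loose on the plate. A black specimen with copper face, 30 mm across, is fixed in it at y = -25 mm, 6 mm proud. Origin: centre of underside; x towards the fence, y towards the side stop. Seated, the origin is at (65, 65, 95) mm in the stage frame; it starts to the right and in front of that, turned by up to 0.2 rad.
- carrier_corner (a point): The carrier's lower back left corner, (40, 60, 0) mm in the carrier's frame; it meets stop_corner when the carrier is seated.
- clip (a joint): Turn of the spring clip about its upright post, rad, 0 to 2.5; stays where left (friction 0.035 N m). At 0 it points to the stage's -x; growing is anticlockwise from above: at 1.57 it points to the stage's -y, beside the front edge of a seated carrier; from about 2.05 its nose is on the seated carrier, 2.2 to 2.3 is well on. Starts 0.3 to 0.8, clear of the carrier.
- clip_pivot (a point): Foot of the clip's post on the plate's top, at (5, 100, 95) mm in the stage frame. Post and hub are up to 20 mm across and reach 31 mm above the plate.
- clip_pin (a point): Top centre of the clip's red upright push pin, 8 mm across, standing on the leaf 43 mm from the pivot axis; its foot is 22 mm and its top 41.5 mm above the plate. Push it sideways round the pivot.
- clip_leaf: The clip's flexing steel leaf with its nose and pin: 12 mm wide, from the hub to the nose 55 mm out along its own -x. Origin on the pivot axis, 19.5 mm above the plate; its z is up.
- clip_nose (a point): Lowest point of the clip's white ball nose, 14 mm across, 55 mm from the pivot axis at the end of the 12 mm wide steel leaf. Free, it is 14.5 mm above the plate, so it rides up 1.5 mm over the carrier's front edge (the leaf springs up there); this takes a few N of side push, and the nose then presses the carrier down with about 2.5 N.
- mount_green: Loose specimen, green puck 30 mm across, 22 mm high, standing near the plate's front edge. Origin: underside. Leave alone.
- mount_red: Loose specimen, dark red puck 30 mm across, 22 mm high, standing near the plate's front edge. Origin: underside. Leave alone.
- slide_box: Blue box 85 x 180 x 30 mm on the bench. Origin: underside. Leave alone.
- dish: Covered clear dish, 92 mm across, 17 mm high, on the bench. Origin: underside. Leave alone.
- dropper: Amber dropper bottle, 42 mm across, 108 mm high, on the bench. Origin: underside. Leave alone.
- blower: Red dust blower, 60 mm across, 130 mm high, on the bench. Origin: underside. Leave alone.
- objective: Steel microscope objective on its black cap, 44 mm across, 52 mm high, on the bench. Origin: underside. Leave alone.
There are look-alikes about, which are no part of the job. Leave any yellow look-alike of the carrier alone.

How it is judged:
On the way, in this order (a step that is already met when the one before it is completed fails the run):
1. the carrier has been slid home against the fence and the side stop (within 4 mm and 0.05 rad) (x of carrier_corner in the frame of stop_corner between -0.004 and 0.004 m and y of carrier_corner in the frame of stop_corner between -0.004 and 0.004 m and z of carrier_corner in the frame of stop_corner below 0.003 m and angle between the x axis of carrier and the x axis of stage, either way round below 0.05 rad), for 0.2 s.
2. the clip's nose rests on the carrier (x of clip_nose in the frame of carrier above -0.037 m and y of clip_nose in the frame of carrier below 0.058 m and contact force between clip_leaf and carrier above 0.5 N), for 0.2 s.
At the end, for the whole second after the job is handed in: The carrier lies flat on the plate, its corner within 2.5 mm of the stop corner along both axes and square to the stage within 0.03 rad; the clip's nose is at least 3 mm inside the carrier's front edge and presses on it; everything is at rest (all of step 2 and x of carrier_corner in the frame of stop_corner between -0.0025 and 0.0025 m and y of carrier_corner in the frame of stop_corner between -0.0025 and 0.0025 m and z of carrier_corner in the frame of stop_corner below 0.003 m and angle between the x axis of carrier and the x axis of stage, either way round below 0.03 rad and linear speed of carrier below 0.01 m/s and angle between carrier's own z axis and vertical below 0.03 rad); the robot touches nothing.
It fails at once if the carrier is lifted more than 6 mm off the stage plate or tipped more than 0.12 rad (z of carrier in the frame of stop_corner above 0.006 m or angle between carrier's own z axis and vertical above 0.12 rad).
It fails at once if the carrier is pushed off the stage plate (z of carrier in the frame of stop_corner below -0.01 m).
It fails at once if another specimen or a bench thing is moved more than 15 mm (distance of any of mount_green, mount_red, slide_box, dish, dropper, blower, objective from where it was at the start of the episode above 0.015 m).
It fails at once if another specimen or a bench thing is tipped (angle between any of mount_green, mount_red, slide_box, dish, dropper, blower, objective's own z axis and vertical above 0.3 rad).
It also fails if it takes over 67 s, if anything falls off the work surface, if the arm or the gripper's body presses on something with over 40 N, if the wrist force passes 120 N, or if a joint passes its speed limit or range.

### The arm

A 6-joint arm with a two-finger parallel gripper is mounted at the origin on the work surface. World frame = base frame: x ahead of the robot, y to its left, z up, the work surface at z = 0. Lengths are in m, angles in rad, forces in N, time in s.
With the tool pointing down it reaches from about 0.425 to 0.95 m from the base axis. Payload 3.5 kg.
Tool frame: the origin (TCP) lies midway between the tips of the shut fingers; the grasp point (between the pads) lies 19 mm behind it; z points along the fingers, x is the direction in which the jaws open and shut, and the axes are right-handed (so a half turn about z gives the same grasp; the last joint's range is limited). The gripper opens to 85 mm and grips with 20 to 120 N. Pads are 22 mm wide; open, the fingers measure 114 mm over their backs; the gripper's body (76 mm by 85 mm) begins 54 mm behind the grasp point. The pads swing forward as they close: fully open they stand 13 mm farther back than shut.
Start: joints at [1.069, 0.286, 1.577, -0, 1.279, -0.15], TCP at [0.233, 0.634, 0.231] pointing down, gripper open.
Joint ranges: [-2.77, 2.77], [-0.9, 2.22], [0.21, 2.48], [-1.53, 4.67], [0.24, 2.81], [-2.84, 2.84]. Speed limits (rad/s): [2.79, 2.79, 3.14, 3.14, 3.14, 3.14].

### API

Orientations are given as a unit quaternion [x, y, z, w].
In Python, from plant import readout, optics, ctrl gives the robot as it stands. The module is installed in compiled form; this text tells all that it offers.
- The arm moves only by the shell command python3 -m crank 'ROWS' [OPENING] [FORCE]. ROWS is text: rows parted by semicolons, each of 6 numbers parted by spaces: the shift along the tool's x, y, z in mm, then the turn, a rotation vector about the tool's x, y, z in rad. In form: dx dy dz ax ay az; .... A call has 1 to 5 rows; each row shifts and turns the commanded pose from where the row before left it, along the tool's axes as they then stand; what a row does not reach is not made up. A row lasts 1/8 s, in which the tool goes at most 62.5 mm and 10.7 degrees, less where a joint would pass 70% of its speed; a pose out of reach is approached as far as the arm can. A call is refused whole if a number of a shift passes 62.5 or a number of a turn 0.188, either way. A call with a gripper value outside its range is refused whole. OPENING is the opening, from -1 (shut) to 1 (fully open), set as the call begins (- or left out, the last holds). The fingers move at their own pace and stop on an object; FORCE is the grip in N (left out, the last holds). Time passes only in rows, so rows that do not move let the fingers close. It gives the time, the measured TCP pose, the force and the opening at its end, in the units of the state.
- readout.get_state(): the state, without advancing time (a new reading comes with each control period).
- optics.read_camera(name): name is "scene" or "top" or "wrist"; returns the picture (420x560x3 uint8, red, green, blue); there is no depth.
- optics.calibration(name): a dict with "mtx" (3x3 intrinsics, pixels), "rvec" (rotation vector, rad) and "tvec" (3), from world to camera coordinates, as OpenCV has them; the wrist camera has in their place "tool_from_camera" (4x4, takes a point from camera to tool coordinates, whose origin is the TCP and whose axes are the tool frame's). Camera axes: x right, y down, z forward; pixel columns grow to the right and rows downward; lengths in m; the calibration is good to about 2 mm. A picture is of the moment at which its call begins: read the wrist's pose just before it. calibration takes no time and is no camera call.
- ctrl.sign_off(): hands the job in, once; it reports no verdict.
Trained networks look in the newest picture that a camera, given by its name, has taken for a name from the list of things; names that differ only in an ending like _2 or _b are one class to them, and where a whole thing is asked for, a point or a joint stands for the part that bears it (a point fixed in the world has none). Each returns a list of dicts, best first, with "p" (0 to 1); they miss things now and then, are a little off and sometimes report something else, mostly with a low value. They report only what shows in the picture. A call takes as long as a camera call. They do not tell look-alikes from the thing itself.
- optics.recognise(camera, thing): "xy" ([column, row] as shares, 0 to 1, of the picture: columns of its width, rows of its height, amid what is visible of it).
The state is a dict: "time": time; "qpos": joint angles; "dq": joint speeds; "joint_efforts": joint torques, N m; "eef_pos": TCP position; "tcp_rot": TCP orientation; "contact_force": force on the tool from outside, world axes, zero at the start; "wrist_torque": the same for the moment, N m; "opening": opening from 0.0 (shut) to 1.0 (fully open).
Only numpy, scipy, OpenCV 4.12 (cv2) and the standard library are available. Lean on these libraries where they do the work, as an engineer would, in place of code of your own. Each camera call takes 0.05 s, during which the arm holds its last target.

## Working session

There is one attempt and no reset: what is moved stays moved. The work goes in short steps, Python scripts to look and compute and a shell command to move; the robot and the scene stay as the last step left them, time stands still between calls to the robot, and variables do not carry over. Pictures are saved under pics/ and viewed, and the job is handed in when it is done.

```bash
mkdir -p pics; cat > h.py <<'E'
import numpy as np, cv2
from plant import readout, optics, ctrl
def cam(n):
    c=optics.calibration(n); return np.array(c["mtx"],float),np.array(c["rvec"],float),np.array(c["tvec"],float)
def proj(n,P):
    m,r,t=cam(n); return cv2.projectPoints(np.array(P,float).reshape(-1,3),r,t,m,None)[0].reshape(-1,2)
def back(n,uv,z):
    m,r,t=cam(n); R=cv2.Rodrigues(r)[0]; C=-R.T@t.ravel()
    d=R.T@np.linalg.inv(m)@np.array([uv[0],uv[1],1.0]); return C+d*(z-C[2])/d[2]
def save(im,f): cv2.imwrite('pics/'+f,im[:,:,::-1])
E
python3 - <<'E'
from h import *
s=readout.get_state(); print(s)
for n in("scene","top"):
    im=optics.read_camera(n); save(im,n+'0.png'); np.save(n+'0.npy',im)
    for t in["carrier","stage","clip","clip_pin","clip_nose","mount_green","mount_red"]:
        print(n,t,[(round(d['p'],2),round(d['xy'][0]*560),round(d['xy'][1]*420)) for d in optics.recognise(n,t)][:4])
E
```

```text
{'time': 0.0, 'qpos': array([ 1.06900346e+00,  2.87177929e-01,  1.57815436e+00,  2.70172357e-06,
        1.27856981e+00, -1.49973610e-01]), 'dq': array([ 0.00027167, -0.00096493, -0.000145  , -0.00033448,  0.00124038,
        0.00112802]), 'joint_efforts': array([-9.22017534e-04, -4.05959594e+01, -2.92638320e+01, -1.52463504e-04,
        5.67119743e-03, -1.97852563e-05]), 'eef_pos': array([0.23225285, 0.63310375, 0.22995124]), 'tcp_rot': array([ 8.19940590e-01,  5.72447461e-01, -1.03551131e-03,  5.10974547e-04]), 'contact_force': array([-0.36530317, -0.25408012, -1.0955265 ]), 'wrist_torque': array([-0.03150353, -0.01609792,  0.02815953]), 'opening': 1.00322338322968}
scene carrier [(0.94, 334, 294), (0.9, 204, 206)]
scene stage [(0.62, 247, 234)]
scene clip [(0.66, 207, 207), (0.4, 271, 213)]
scene clip_pin [(0.55, 267, 208)]
scene clip_nose [(0.47, 269, 207), (0.46, 246, 236)]
scene mount_green [(0.49, 246, 233), (0.46, 268, 208)]
scene mount_red []
top carrier [(0.94, 212, 176), (0.64, 332, 189), (0.38, 404, 184)]
top stage [(0.8, 299, 212)]
top clip [(0.69, 298, 210)]
top clip_pin [(0.65, 285, 202)]
top clip_nose [(0.4, 282, 200)]
top mount_green [(0.33, 124, 218), (0.18, 328, 191)]
top mount_red [(0.5, 332, 233)]
```

View pics/top0.png

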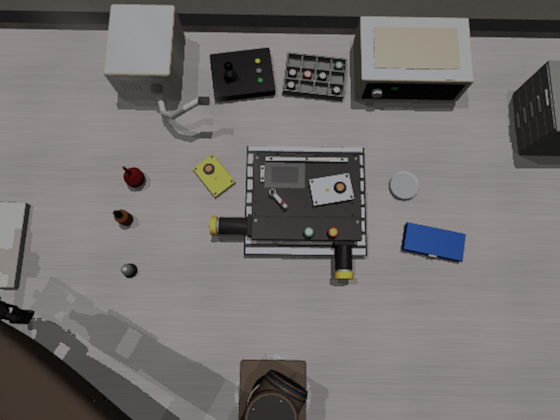

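View pics/scene0.png

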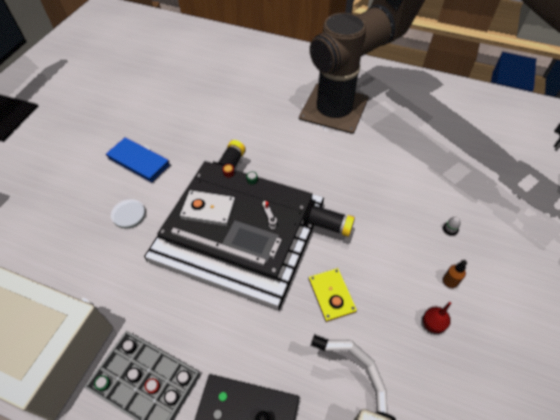

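```bash
python3 - <<'E'
from h import *
for n in("scene","top"):
    m,r,t=cam(n);R=cv2.Rodrigues(r)[0];print(n,-R.T@t.ravel(),m[0,0])
im=np.load('top0.npy')[120:290,220:420]; save(cv2.resize(im,None,fx=4,fy=3.5,interpolation=cv2.INTER_CUBIC)[:600,:800],'topcrop.png')
E
```

```text
scene [1.10731288 0.2470492  0.98871049] 428.8619144343226
top [ 0.23380389 -0.01081692  1.35566813] 442.48510932878236
```

View pics/topcrop.png

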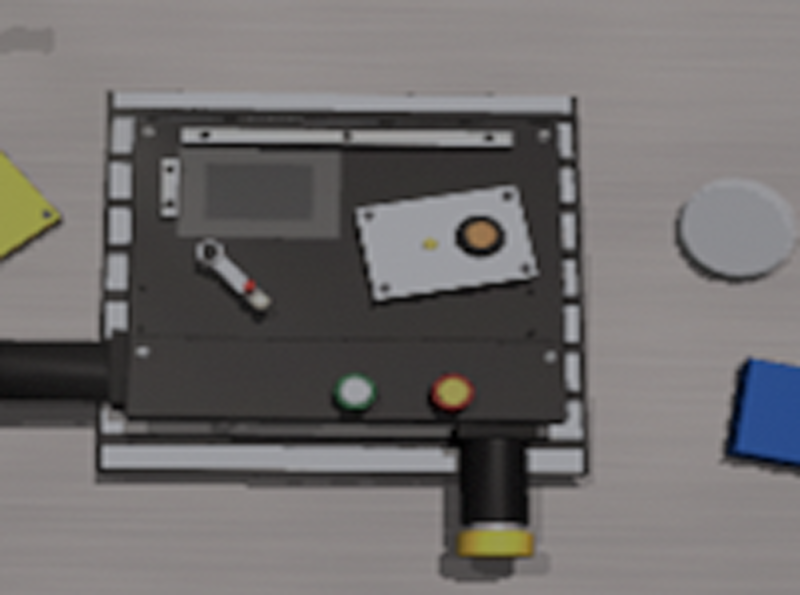

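```bash
python3 - <<'E'
from h import *
im=np.load('scene0.npy')[150:310,140:340]; save(cv2.resize(im,None,fx=4,fy=3.75,interpolation=cv2.INTER_CUBIC)[:600,:800],'scenecrop.png')
E
```

```text
(no output)
```

View pics/scenecrop.png

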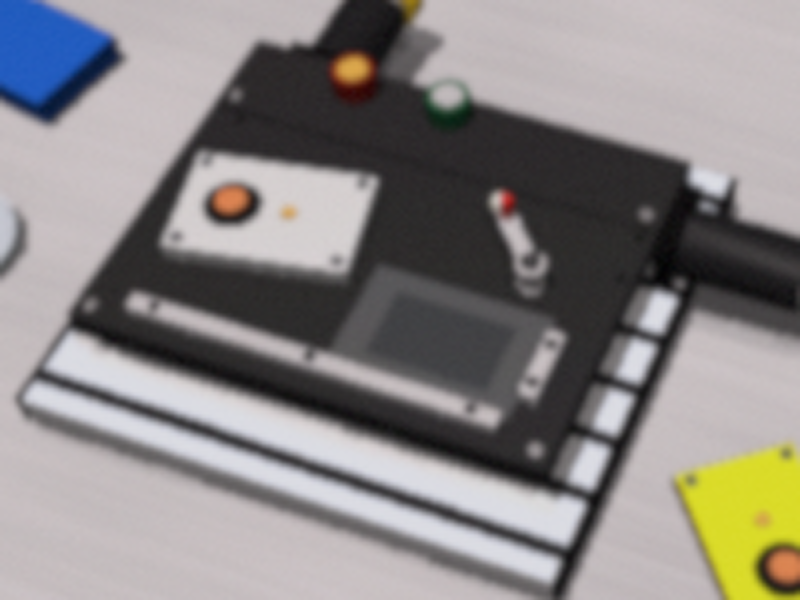

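```bash
python3 - <<'E'
from h import *
from scipy.optimize import least_squares
tc=lambda a,b:(220+a/4-.3,120+b/3.5-.3)
sc=lambda a,b:(140+a/4-.3,150+b/3.75-.3)
# stage-frame points (fence top edges etc.)
F={'fl':(105,122,107),'fr':(105,-122,107),'flb':(117,122,107),'frb':(117,-122,107),'s1':(40,125,107),'s2':(90,125,107),'pl':(-130,160,95),'pr':(-130,-160,95)}
obs=[('top','fl',tc(181,143)),('top','fr',tc(513,146)),('top','flb',tc(183,127)),('top','frb',tc(512,131)),('top','s1',tc(178,216)),('top','s2',tc(178,159)),('top','pl',tc(125,415)),('top','pr',tc(567,420)),
('scene','fl',sc(498,410)),('scene','fr',sc(130,292)),('scene','pr',sc(262,42)),('scene','s2',sc(524,388)),('scene','s1',sc(553,328)),]
def S(p,P): 
    c,s=np.cos(p[2]),np.sin(p[2]); P=np.array(P)/1000
    return np.array([p[0]+c*P[0]-s*P[1],p[1]+s*P[0]+c*P[1],P[2]])
def res(p,names=('top','scene')):
    return np.concatenate([proj(n,S(p,F[k]))[0]-np.array(o) for n,k,o in obs if n in names])
for nm in (('top',),('scene',),('top','scene')):
    r=least_squares(lambda p:res(p,nm),[0.7,-.08,0.],loss='soft_l1'); print(nm,r.x,np.round(r.fun.reshape(-1,2),1).tolist())
np.save('stage.npy',r.x)
for q in [(357,208),(518,186),(538,275),(375,300)]:
    print('car',back('top',tc(*q),.111).round(4))
print('pin',back('top',tc(250,286),.1365),'pivot',back('top',tc(209,250),.126),S(r.x,(5,100,95)))
print('g',back('top',tc(355,390),.117),'r',back('top',tc(453,392),.117))
print(np.round(optics.calibration('wrist')['tool_from_camera'],4),optics.calibration('wrist')['mtx'])
E
```

```text
('top',) [ 0.56963616 -0.09172577  0.0067213 ] [[0.4, -0.5], [-0.4, -0.3], [0.0, 0.2], [-0.2, 0.1], [-0.2, -0.3], [0.1, -0.3], [-0.1, 0.5], [0.4, 0.4]]
('scene',) [ 0.56576087 -0.08754185  0.00739401] [[1.8, -0.0], [1.8, -0.1], [-0.7, -1.2], [-1.1, 1.0], [-0.6, 0.0]]
('top', 'scene') [ 0.56833515 -0.0908197   0.00740579] [[0.1, -0.0], [-0.7, 0.1], [-0.3, 0.7], [-0.5, 0.5], [-0.5, 0.1], [-0.2, 0.2], [-0.4, 1.0], [0.1, 0.8], [0.1, 0.4], [0.1, 0.3], [-2.2, -0.9], [-2.8, 1.4], [-2.2, 0.5]]
car [ 0.6162 -0.0983  0.111 ]
car [ 0.6378 -0.2166  0.111 ]
car [ 0.5608 -0.23    0.111 ]
car [ 0.5372 -0.1116  0.111 ]
pin [ 0.54092056 -0.02073275  0.1365    ] pivot [0.57350119 0.00918069 0.126     ] [0.57259444 0.00921458 0.095     ]
g [ 0.46017429 -0.09698609  0.117     ] r [ 0.45984049 -0.16670235  0.117     ]
[[ 1.000e+00  2.000e-04  5.000e-04 -4.000e-04]
 [-3.000e-04  9.606e-01  2.779e-01 -7.070e-02]
 [-4.000e-04 -2.779e-01  9.606e-01 -1.421e-01]
 [ 0.000e+00  0.000e+00  0.000e+00  1.000e+00]] [[330.32286543   0.         279.57100437]
 [  0.         330.32286543 203.2861898 ]
 [  0.           0.           1.        ]]
```

The silver slab at top-view (332,189) is the carrier: it lies on the black plate, is bright metal and has the copper specimen. The yellow slab at (212,176) on the bench is the look-alike. The enlarged crop confirms this. Pose estimates:
- **Stage:** about (0.570, -0.092), yaw 0.007.
- **Carrier:** centre (0.588, -0.164), yaw about 0.18.
- **Clip:** about 0.74 rad.

I'll turn the jaws along the fence first, then travel over.

```bash
python3 -m crank '0 0 0 0 0 -0.18; 0 0 0 0 0 -0.179; 0 0 0 0 0 0'
cat >> h.py <<'E'
from scipy.spatial.transform import Rotation as Ro
SP=np.array([0.5696,-0.0917,0.0067])
def st(x,y,z=95):
    c,s=np.cos(SP[2]),np.sin(SP[2]); return np.array([SP[0]+(c*x-s*y)/1e3,SP[1]+(s*x+c*y)/1e3,z/1e3])
def tost(P):
    c,s=np.cos(SP[2]),np.sin(SP[2]); d=np.array(P[:2])-SP[:2]; return np.array([c*d[0]+s*d[1],-s*d[0]+c*d[1],P[2]])*1e3
def go(P,phi=None):
    s=readout.get_state(); R=Ro.from_quat(s['tcp_rot']); x=R.as_matrix()[:,0]
    f=np.arctan2(x[1],x[0]); print('t',round(s['time'],2),'pos',s['eef_pos'].round(4),'stage',tost(s['eef_pos']).round(1),'phi',round(f,4),'F',s['contact_force'].round(1))
    print('tool shift mm',(R.inv().apply(np.array(P)-s['eef_pos'])*1e3).round(1),'' if phi is None else ('az',round(-(phi-f),4)), 'tilt',R.as_matrix()[:,2].round(4))
E
python3 -c "
from h import *
go([.52,.30,.2301],1.5775)"
```

```text
time: 1.18
eef_pos: [0.2326, 0.6337, 0.2314]
tcp_rot: [0.705, 0.709, 0.0, -0.0]
contact_force: [-1.0, 0.2, 0.5]
opening: 1.001
t 1.18 pos [0.2326 0.6337 0.2314] stage [-332.2  727.6  231.4] phi 1.5759 F [-1.   0.2  0.5]
tool shift mm [-335.1  285.7    1.3] ('az', np.float64(-0.0016)) tilt [ 0.e+00  1.e-04 -1.e+00]
```

```bash
python3 -m crank '-56 48 0 0 0 0; -56 48 0 0 0 0; -56 48 0 0 0 0; -56 48 0 0 0 0; -56 48 0 0 0 0'; python3 -m crank '-56 46 0 0 0 0; -60 10 0 0 0 0; -60 0 0 0 0 0; -60 0 0 0 0 0; -60 0 0 0 0 0';python3 -c "
from h import *
go([.50,-.164,.2],1.5775)"
```

```text
time: 1.8
eef_pos: [0.4387, 0.3963, 0.2317]
tcp_rot: [0.706, 0.708, 0.0, 0.0]
contact_force: [0.8, 0.5, -0.2]
opening: 0.999
time: 2.42
eef_pos: [0.4893, 0.1081, 0.2317]
tcp_rot: [0.706, 0.708, 0.0, 0.0]
contact_force: [0.1, -0.0, 0.5]
opening: 1.003
t 2.42 pos [0.4893 0.1081 0.2317] stage [-79.  200.3 231.7] phi 1.5747 F [ 0.1 -0.   0.5]
tool shift mm [-272.1    9.6   31.7] ('az', np.float64(-0.0028)) tilt [ 1.1e-03 -1.0e-04 -1.0e+00]
```

```bash
python3 -m crank '-55 2 0 0 0 0; -55 2 0 0 0 0; -55 2 0 0 0 0; -55 2 0 0 0 0; -50 2 0 0 0 -0.003'; python3 -m crank '0 0 0 0 0 0'; python3 -c "
from h import *
go([.495,-.164,.2],1.5775)
im=optics.read_camera('wrist'); save(im,'w1.png'); np.save('w1.npy',im)
im=optics.read_camera('top'); save(cv2.resize(im[120:290,220:420],None,fx=4,fy=3.5,interpolation=cv2.INTER_CUBIC),'t1.png')"
```

```text
time: 3.05
eef_pos: [0.5012, -0.162, 0.2317]
tcp_rot: [0.705, 0.709, 0.0, 0.0]
contact_force: [1.3, 0.6, 0.4]
opening: 1.002
time: 3.18
eef_pos: [0.5012, -0.163, 0.2315]
tcp_rot: [0.706, 0.708, -0.0, 0.0]
contact_force: [0.3, 0.4, -0.5]
opening: 1.001
t 3.17 pos [ 0.5012 -0.163   0.2315] stage [-68.8 -70.8 231.5] phi 1.5732 F [ 0.3  0.4 -0.5]
tool shift mm [-1.  -6.2 31.5] ('az', np.float64(-0.0043)) tilt [ 3.e-04 -6.e-04 -1.e+00]
```

View pics/w1.png

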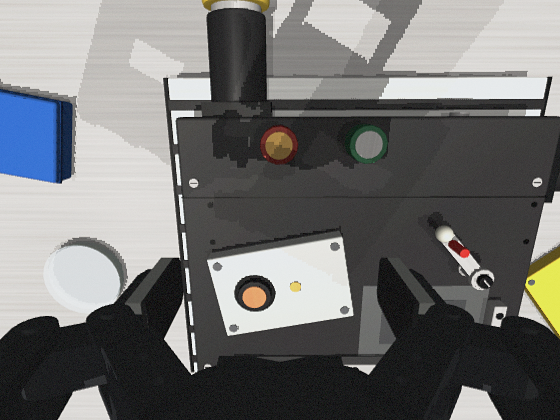

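```bash
cat >> h.py <<'E'
def wback(uv,z,s):
    c=optics.calibration('wrist'); T=np.array(c['tool_from_camera']); m=np.array(c['mtx'])
    R=Ro.from_quat(s['tcp_rot']).as_matrix(); C=R@T[:3,3]+s['eef_pos']; d=R@T[:3,:3]@np.linalg.inv(m)@np.array([uv[0],uv[1],1.])
    return C+d*(z-C[2])/d[2]
E
python3 -c "
from h import *
s=readout.get_state()
for n,uv,z in [('fl',(340,236),.111),('fr',(207,262),.111),('br',(229,335),.111),('bl',(353,316),.111),('pin',(464,253),.1365),('piv',(485,279),.126),('green',(371,144),.117),('red',(279,144),.117),('plateFL',(560,117),.095),('plateFR',(178,119),.095),('plate right x',(191,340),.095)]:
    P=wback(uv,z,s); print(n,P.round(4),tost(P).round(1))
"
```

```text
fl [ 0.5348 -0.1085  0.111 ] [-34.9 -16.6 111. ]
fr [ 0.5599 -0.223   0.111 ] [ -10.6 -131.2  111. ]
br [ 0.6347 -0.2065  0.111 ] [  64.3 -115.2  111. ]
bl [ 0.6134 -0.092   0.111 ] [ 43.8  -0.6 111. ]
pin [ 0.5382 -0.0159  0.1365] [-30.9  76.  136.5]
piv [0.5665 0.0119 0.126 ] [ -2.4 103.6 126. ]
green [ 0.4565 -0.0903  0.117 ] [-113.     2.2  117. ]
red [ 0.4571 -0.161   0.117 ] [-113.   -68.5  117. ]
plateFL [0.4359 0.0683 0.095 ] [-132.6  160.8   95. ]
plateFR [ 0.4397 -0.2436  0.095 ] [-130.9 -151.    95. ]
plate right x [ 0.6532 -0.2473  0.095 ] [  82.6 -156.2   95. ]
```

```bash
python3 -m crank '0 3 40 0 0 -0.004; 0 0 40 0 0 0; 0 0 40 0 0 0; 0 0 15 0 0 0; 0 0 0 0 0 0'; python3 -c "
from h import *
go([.505,-.164,.090],1.5775)
im=optics.read_camera('wrist'); save(im,'w2.png')
im=optics.read_camera('scene')
save(cv2.resize(im[130:310,120:340],None,fx=3.6,fy=3.3,interpolation=cv2.INTER_CUBIC),'s2.png')"
```

```text
time: 3.9
eef_pos: [0.504, -0.1588, 0.0959]
tcp_rot: [0.702, 0.712, -0.0, -0.001]
contact_force: [-0.2, -0.0, 0.5]
opening: 1.001
t 3.9 pos [ 0.504  -0.1588  0.0959] stage [-66.  -66.7  95.9] phi 1.5858 F [-0.2 -0.   0.5]
tool shift mm [-5.2  0.9  5.8] ('az', np.float64(0.0083)) tilt [-0.0015  0.001  -1.    ]
```

View pics/w2.png

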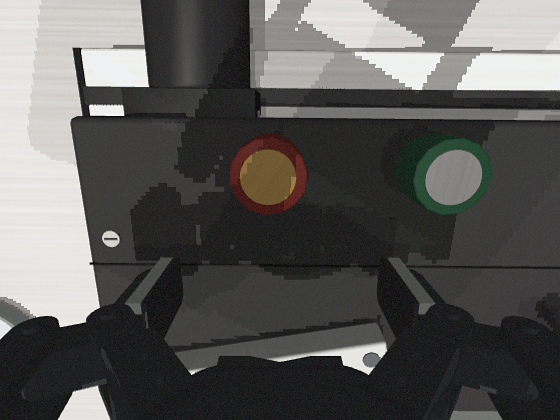

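View pics/s2.png

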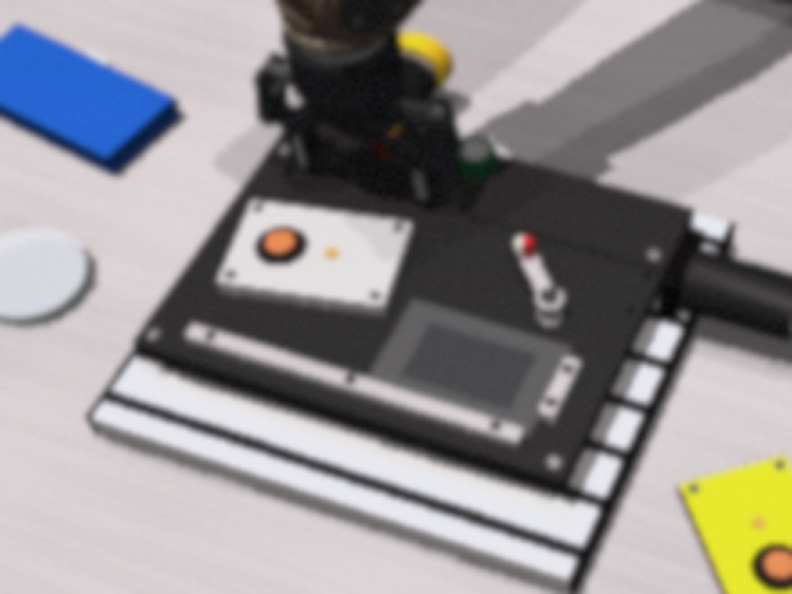

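```bash
python3 -m crank '-3 0 6 0 0 0; 0 0 0 0 0 0; 0 10 0 0 0 0; 0 8 0 0 0 0; 0 6 0 0 0 0'; python3 -m crank '0 6 0 0 0 0; 0 6 0 0 0 0; 0 6 0 0 0 0; 0 6 0 0 0 0; 0 0 0 0 0 0';  python3 -c "
from h import *
go([.584,-.164,.090],1.5775)
im=optics.read_camera('scene')
save(cv2.resize(im[130:310,120:340],None,fx=3.6,fy=3.3,interpolation=cv2.INTER_CUBIC),'s3.png')"
```

```text
time: 4.62
eef_pos: [0.5286, -0.1625, 0.0904]
tcp_rot: [0.702, 0.712, -0.0, -0.001]
contact_force: [-2.5, 0.5, 1.0]
opening: 1.0
time: 5.25
eef_pos: [0.5533, -0.1626, 0.0905]
tcp_rot: [0.702, 0.712, 0.0, 0.001]
contact_force: [-0.2, 0.3, -0.5]
opening: 0.998
t 5.25 pos [ 0.5533 -0.1626  0.0905] stage [-16.8 -70.8  90.5] phi 1.5848 F [-0.2  0.3 -0.5]
tool shift mm [-1.8 30.7  0.5] ('az', np.float64(0.0073)) tilt [ 1.8e-03 -7.0e-04 -1.0e+00]
```

View pics/s3.png

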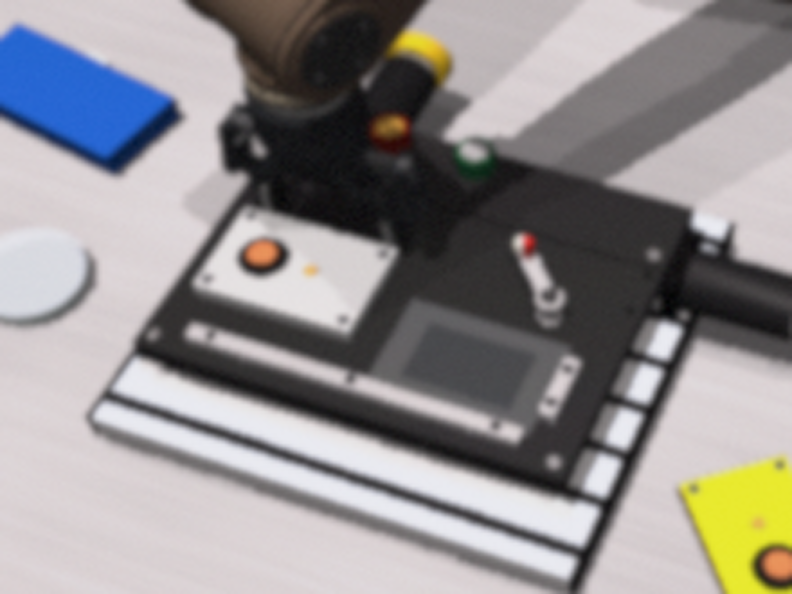

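```bash
python3 -m crank '0 6 0 0 0 0.006; 0 6 0 0 0 0; 0 6 0 0 0 0; 0 4 0 0 0 0; 0 0 0 0 0 0'; python3 -c "
from h import *
go([.584,-.164,.090],1.5775)
im=optics.read_camera('scene')
save(cv2.resize(im[130:310,120:340],None,fx=3.6,fy=3.3,interpolation=cv2.INTER_CUBIC),'s4.png')"
```

```text
time: 5.92
eef_pos: [0.5752, -0.1622, 0.0904]
tcp_rot: [0.704, 0.71, 0.001, 0.001]
contact_force: [-0.8, 0.0, 0.3]
opening: 1.006
t 5.92 pos [ 0.5752 -0.1622  0.0904] stage [  5.1 -70.5  90.4] phi 1.579 F [-0.8  0.   0.3]
tool shift mm [-1.9  8.8  0.4] ('az', np.float64(0.0015)) tilt [ 1.8e-03 -4.0e-04 -1.0e+00]
```

View pics/s4.png

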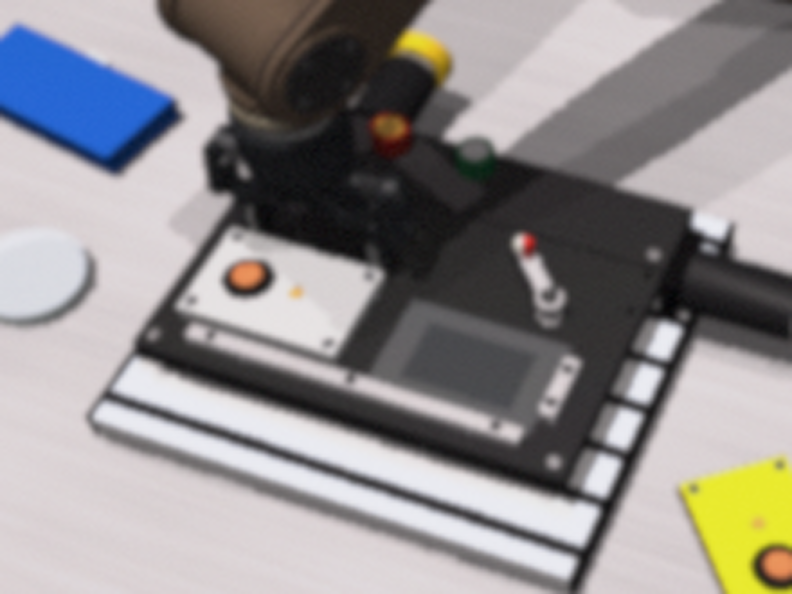

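```bash
for i in 1; do python3 -m crank '0 3 0 0 0 0; 0 3 0 0 0 0; 0 0 0 0 0 0'; done; python3 -m crank '0 2 0 0 0 0';python3 -m crank '0 2 0 0 0 0';python3 -m crank '0 1 0 0 0 0'
```

```text
time: 6.35
eef_pos: [0.5808, -0.162, 0.0903]
tcp_rot: [0.704, 0.71, 0.0, 0.0]
contact_force: [-1.7, -0.2, 0.9]
opening: 1.0
time: 6.48
eef_pos: [0.5817, -0.1619, 0.0902]
tcp_rot: [0.704, 0.71, -0.001, -0.001]
contact_force: [-8.8, -0.7, 5.0]
opening: 0.998
time: 6.6
eef_pos: [0.5817, -0.1619, 0.0902]
tcp_rot: [0.704, 0.71, -0.003, -0.003]
contact_force: [-15.0, 0.0, 11.1]
opening: 0.997
time: 6.72
eef_pos: [0.5817, -0.1619, 0.0902]
tcp_rot: [0.704, 0.71, -0.004, -0.005]
contact_force: [-16.3, 0.1, 10.7]
opening: 1.001
```

```bash
python3 -m crank '0 -6 0 0 0 0; 0 -10 0 0 0 0; 0 0 -60 0 0 0; 0 0 -50 0 0 0; 0 0 0 0 0 0';  python3 -c "
from h import *
go([.634,-.25,.2],0.0067)
im=optics.read_camera('scene')
save(cv2.resize(im[130:310,120:340],None,fx=3.6,fy=3.3,interpolation=cv2.INTER_CUBIC),'s5.png')
im=optics.read_camera('wrist'); save(im,'w5.png')"
```

```text
time: 7.35
eef_pos: [0.5725, -0.1634, 0.2067]
tcp_rot: [0.704, 0.71, 0.002, 0.006]
contact_force: [0.4, 0.0, -0.3]
opening: 1.003
t 7.35 pos [ 0.5725 -0.1634  0.2067] stage [  2.4 -71.7 206.7] phi 1.5792 F [ 0.4  0.  -0.3]
tool shift mm [-87.1  60.7   7.8] ('az', np.float64(1.5725)) tilt [ 0.0118 -0.0051 -0.9999]
```

View pics/s5.png

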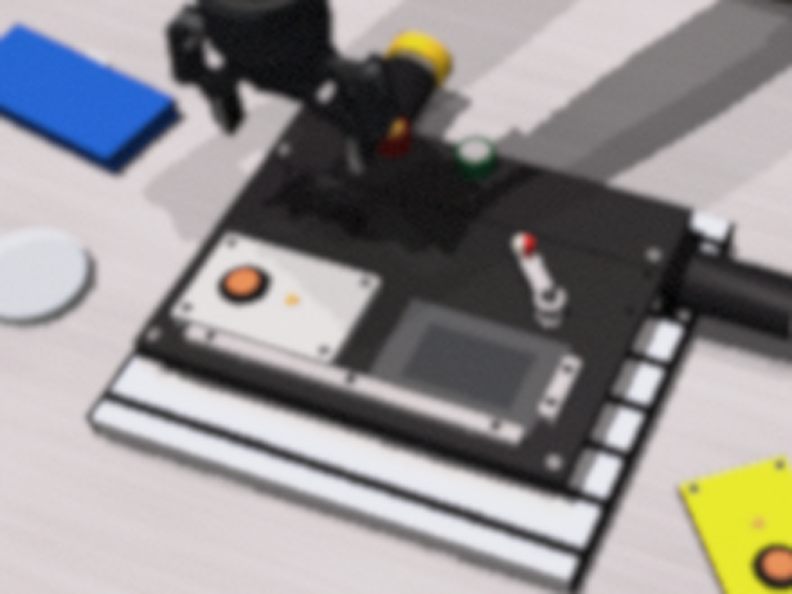

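View pics/w5.png

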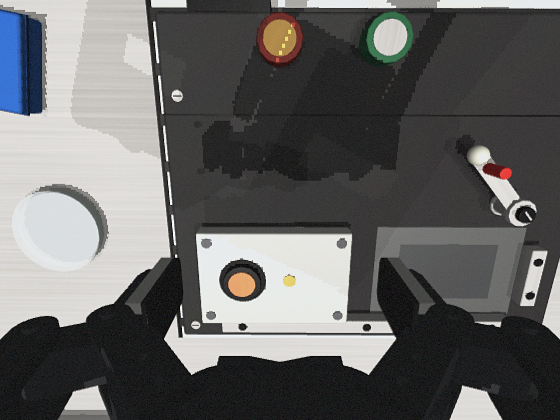

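```bash
python3 -c "
from h import *
s=readout.get_state()
for n,uv,z in [('fr',(197,233),.111),('fl',(351,233),.111),('bl',(350,321),.111),('br',(202,323),.111),('pin',(505,173),.1365),('nose',(479,155),.12),('piv',(523,214),.126),('plate right',(166,200),.095),('stop1',(527,250),.107),('stop2',(522,306),.107)]:
    P=wback(uv,z,s); print(n,P.round(4),tost(P).round(1))
"
```

```text
fr [ 0.5897 -0.2241  0.111 ] [  19.2 -132.5  111. ]
fl [ 0.5887 -0.1085  0.111 ] [ 19.  -16.9 111. ]
bl [ 0.6654 -0.104   0.111 ] [ 95.7 -13.  111. ]
br [ 0.6684 -0.2248  0.111 ] [  97.9 -133.8  111. ]
pin [ 0.5373 -0.0198  0.1365] [-31.8  72.1 136.5]
nose [ 0.5283 -0.0283  0.12  ] [-40.9  63.7 120. ]
piv [0.5678 0.0056 0.126 ] [ -1.1  97.3 126. ]
plate right [ 0.5687 -0.2508  0.095 ] [  -2.  -159.1   95. ]
stop1 [0.6032 0.0298 0.107 ] [ 34.4 121.3 107. ]
stop2 [0.6528 0.0366 0.107 ] [ 84.1 127.7 107. ]
```

```bash
python3 -m crank '-40 0 0 0.011 0.004 0; 0 0 0 0 0 0.175; 0 0 0 0 0 0.175; 0 0 0 0 0 0.175; 0 0 0 0 0 0.175' -0.2 20; python3 -m crank '0 0 0 0 0 0.175; 0 0 0 0 0 0.175; 0 0 0 0 0 0.175; 0 0 0 0 0 0.175; 0 0 0 0 0 0.172'; python3 -m crank '0 0 0 0 0 0';  python3 -c "
from h import *
P=st(62,0); go([P[0]-.0011,-.255,.2],0.0067)"
```

```text
time: 8.07
eef_pos: [0.5685, -0.2015, 0.1973]
tcp_rot: [0.906, 0.423, -0.005, -0.006]
contact_force: [0.7, -0.4, -0.2]
opening: 0.399
time: 8.7
eef_pos: [0.5685, -0.2014, 0.1973]
tcp_rot: [1.0, 0.001, -0.007, -0.003]
contact_force: [0.1, 0.6, -0.4]
opening: 0.4
time: 8.82
eef_pos: [0.5687, -0.2015, 0.1978]
tcp_rot: [1.0, 0.004, -0.007, -0.003]
contact_force: [-0.9, 0.1, 0.5]
opening: 0.4
t 8.82 pos [ 0.5687 -0.2015  0.1978] stage [  -1.7 -109.8  197.8] phi 0.009 F [-0.9  0.1  0.5]
tool shift mm [61.3 54.1 -3.4] ('az', np.float64(0.0023)) tilt [-0.0144  0.006  -0.9999]
```

```bash
python3 -m crank '0 0 0 0 0 0'; python3 -c "
from h import *
go([.63,-.255,.2],0.0067)"
```

```text
time: 8.95
eef_pos: [0.5691, -0.2018, 0.1989]
tcp_rot: [1.0, 0.005, -0.006, -0.003]
contact_force: [-0.8, -0.2, 0.5]
opening: 0.4
t 8.95 pos [ 0.5691 -0.2018  0.1989] stage [  -1.2 -110.1  198.9] phi 0.0095 F [-0.8 -0.2  0.5]
tool shift mm [60.3 53.8 -2.2] ('az', np.float64(0.0028)) tilt [-0.013   0.0051 -0.9999]
```

```bash
python3 -m crank '30 27 0 -0.004 0.011 0.002; 30 27 0 0 0 0; 0 0 45 0 0 0; 0 0 0 0 0 0'; python3 -c "
from h import *
P=st(62,0); go([P[0]-.0011,-.255,.096],0.0067)
im=optics.read_camera('wrist'); save(im,'w6.png')
im=optics.read_camera('scene')
save(cv2.resize(im[130:310,120:340],None,fx=3.6,fy=3.3,interpolation=cv2.INTER_CUBIC),'s6.png')"
```

```text
time: 9.45
eef_pos: [0.6272, -0.2543, 0.1492]
tcp_rot: [1.0, 0.003, -0.005, -0.003]
contact_force: [0.6, 0.5, -0.4]
opening: 0.397
t 9.45 pos [ 0.6272 -0.2543  0.1492] stage [  56.5 -163.   149.2] phi 0.0061 F [ 0.6  0.5 -0.4]
tool shift mm [ 3.8  1.  53.2] ('az', np.float64(-0.0006)) tilt [-0.0092  0.0055 -0.9999]
```

View pics/s6.png

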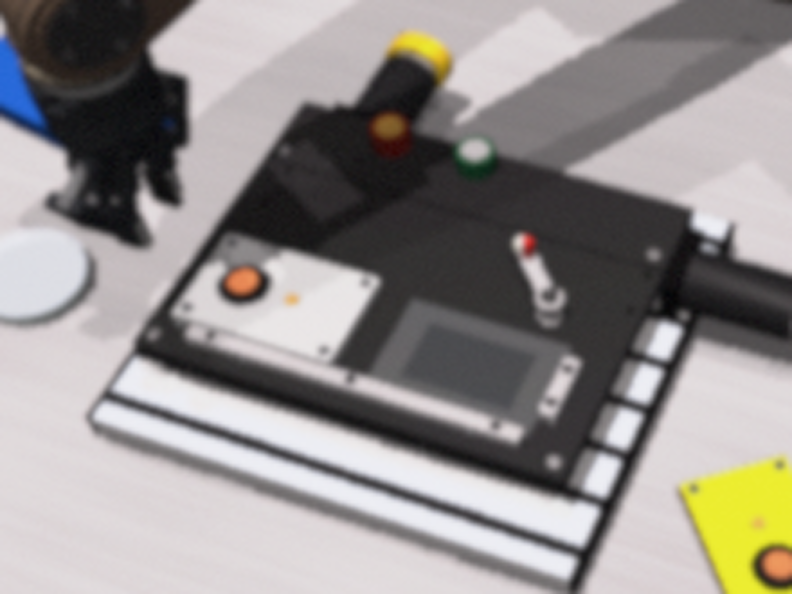

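View pics/w6.png

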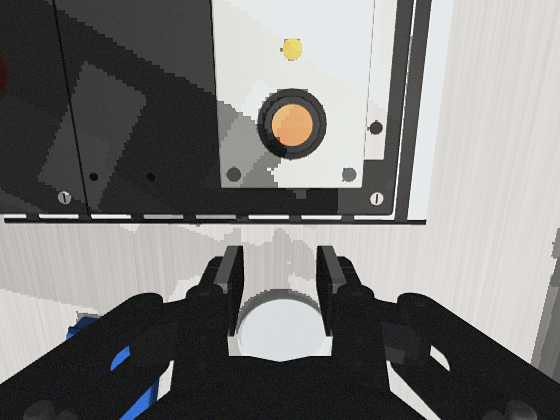

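```bash
python3 -m crank '3 0 26 -0.005 0.008 0; 0 0 24 0 0 0; 0 0 0 0 0 0'; python3 -c "
from h import *
P=st(62,0); go([P[0]-.0011,-.255,.097],0.0067)
im=optics.read_camera('wrist'); save(im,'w7.png')
im=optics.read_camera('scene')
save(cv2.resize(im[130:310,120:340],None,fx=3.6,fy=3.3,interpolation=cv2.INTER_CUBIC),'s7.png')"
```

```text
time: 9.93
eef_pos: [0.6326, -0.2552, 0.1047]
tcp_rot: [1.0, 0.003, 0.003, 0.002]
contact_force: [-0.3, -0.3, -0.1]
opening: 0.396
t 9.93 pos [ 0.6326 -0.2552  0.1047] stage [  61.9 -163.9  104.7] phi 0.0059 F [-0.3 -0.3 -0.1]
tool shift mm [-2.1 -0.2  7.7] ('az', np.float64(-0.0008)) tilt [ 0.0065 -0.0041 -1.    ]
```

View pics/s7.png

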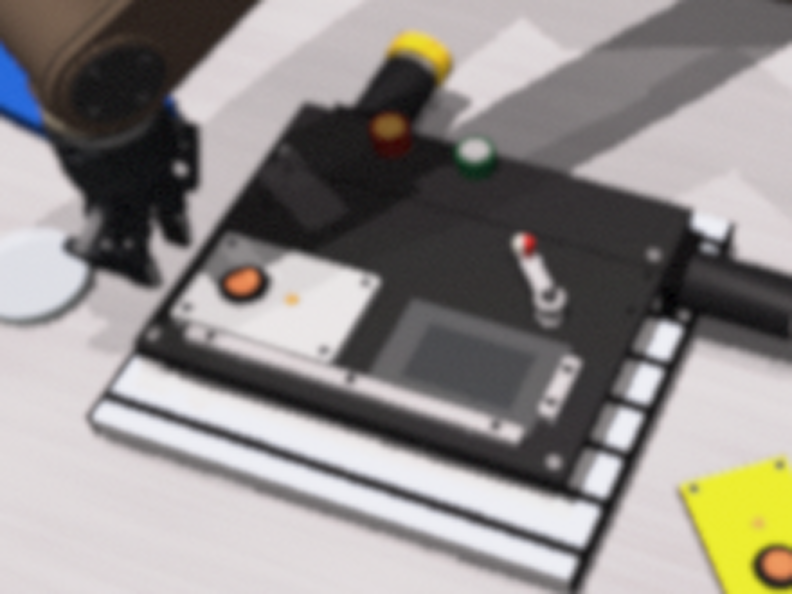

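View pics/w7.png

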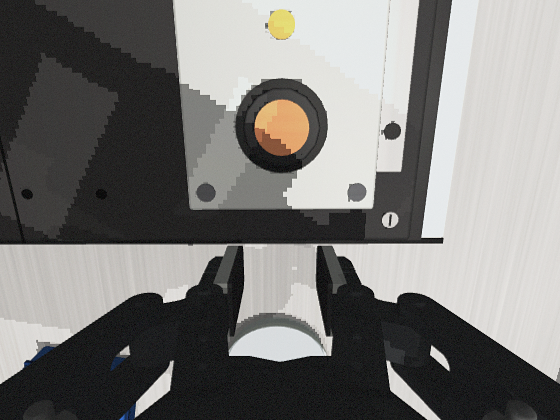

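```bash
python3 -m crank '-1 0 4 0 0 0; 0 0 3 0 0 0; 0 0 0 0 0 0'; python3 -m crank '0 -5 0 0 0 0;0 -5 0 0 0 0;0 -5 0 0 0 0;0 -5 0 0 0 0;0 0 0 0 0 0';  python3 -c "
from h import *
P=st(62,0); go([P[0]-.0011,-.255,.097],0.0067)
im=optics.read_camera('wrist'); save(im,'w8.png')"
```

```text
time: 10.4
eef_pos: [0.6322, -0.2558, 0.0978]
tcp_rot: [1.0, 0.002, 0.004, 0.002]
contact_force: [-0.2, 0.6, -0.0]
opening: 0.399
time: 11.02
eef_pos: [0.6322, -0.2354, 0.0979]
tcp_rot: [1.0, 0.003, 0.004, 0.002]
contact_force: [0.4, 0.0, -0.1]
opening: 0.399
t 11.03 pos [ 0.6322 -0.2354  0.0979] stage [  61.7 -144.1   97.9] phi 0.0054 F [ 0.4  0.  -0.1]
tool shift mm [-1.8 19.6  1. ] ('az', np.float64(-0.0013)) tilt [ 0.0081 -0.0048 -1.    ]
```

View pics/w8.png

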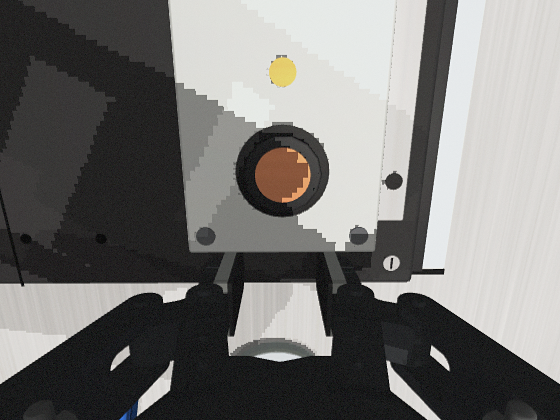

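```bash
python3 -m crank '0 -6 0 0 0 0;0 -8 0 0 0 0;0 -8 0 0 0 0;0 -8 0 0 0 0;0 -8 0 0 0 0'; python3 -m crank '0 -8 0 0 0 0;0 -8 0 0 0 0;0 -8 0 0 0 0;0 -6 0 0 0 0;0 0 0 0 0 0';  python3 -c "
from h import *
P=st(62,0); go([P[0]-.0011,-.098,.097],0.0067)
im=optics.read_camera('wrist'); save(im,'w9.png')
im=optics.read_camera('scene')
save(cv2.resize(im[130:310,120:340],None,fx=3.6,fy=3.3,interpolation=cv2.INTER_CUBIC),'s9.png')"
```

```text
time: 11.7
eef_pos: [0.632, -0.1975, 0.0979]
tcp_rot: [1.0, 0.003, 0.004, 0.003]
contact_force: [-1.4, -2.2, 0.6]
opening: 0.404
time: 12.32
eef_pos: [0.632, -0.167, 0.0976]
tcp_rot: [1.0, 0.003, 0.004, 0.002]
contact_force: [0.5, -1.9, 1.4]
opening: 0.398
t 12.32 pos [ 0.632  -0.167   0.0976] stage [ 61.9 -75.8  97.6] phi 0.0051 F [ 0.5 -1.9  1.4]
tool shift mm [ -1.1 -69.1   0.3] ('az', np.float64(-0.0016)) tilt [ 0.0085 -0.004  -1.    ]
```

View pics/w9.png

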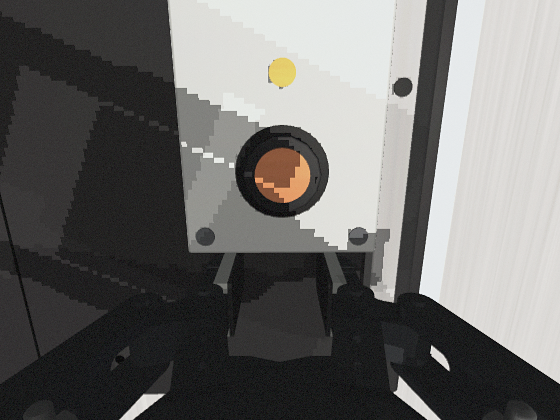

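View pics/s9.png

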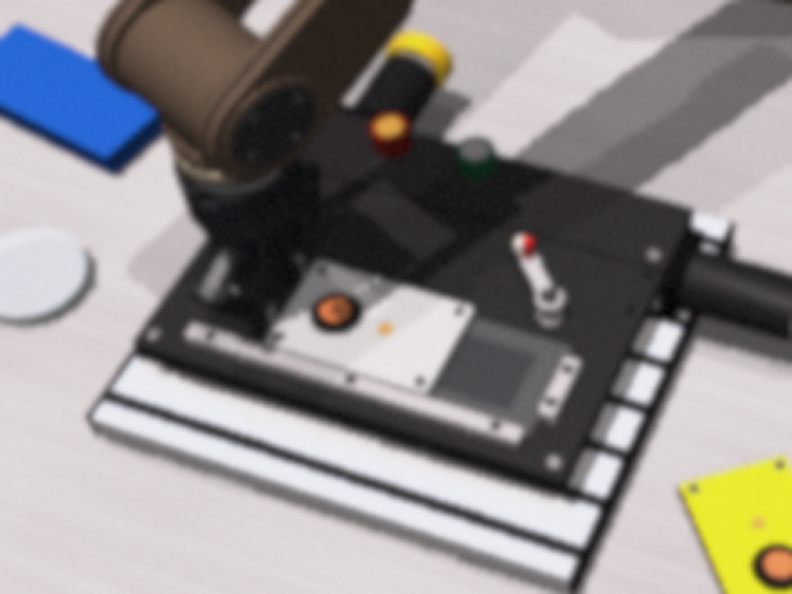

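```bash
python3 -m crank '0 -8 0 0 0 0;0 -8 0 0 0 0;0 -8 0 0 0 0;0 -8 0 0 0 0;0 -8 0 0 0 0'; python3 -m crank '0 -6 0 0 0 0;0 -5 0 0 0 0;0 -4 0 0 0 0;0 0 0 0 0 0';  python3 -c "
from h import *
P=st(62,0); go([P[0]-.0011,-.098,.097],0.0067)
im=optics.read_camera('scene')
save(cv2.resize(im[130:310,120:340],None,fx=3.6,fy=3.3,interpolation=cv2.INTER_CUBIC),'s10.png')"
```

```text
time: 13.05
eef_pos: [0.6316, -0.1272, 0.0972]
tcp_rot: [1.0, 0.003, 0.004, 0.003]
contact_force: [0.7, -3.0, 1.1]
opening: 0.401
time: 13.55
eef_pos: [0.6315, -0.1122, 0.0971]
tcp_rot: [1.0, 0.002, 0.004, 0.002]
contact_force: [0.6, -0.7, 0.3]
opening: 0.398
t 13.55 pos [ 0.6315 -0.1122  0.0971] stage [ 61.8 -20.9  97.1] phi 0.0049 F [ 0.6 -0.7  0.3]
tool shift mm [ -0.9 -14.2   0. ] ('az', np.float64(-0.0018)) tilt [ 0.0079 -0.0039 -1.    ]
```

View pics/s10.png

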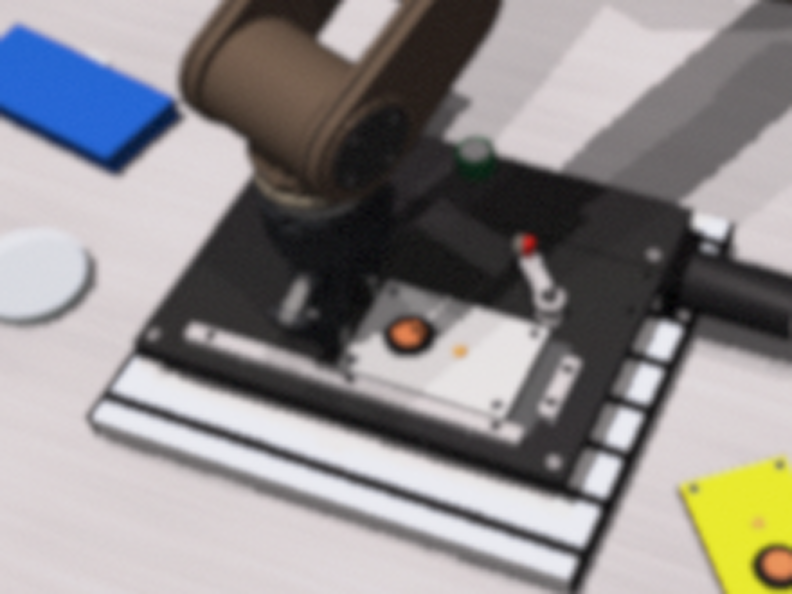

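```bash
python3 -m crank '0 -4 0 0 0 0;0 -4 0 0 0 0;0 -2 0 0 0 0;0 0 0 0 0 0' ; python3 -m crank '0 -2 0 0 0 0';python3 -m crank '0 -2 0 0 0 0'
```

```text
time: 14.1
eef_pos: [0.6313, -0.1024, 0.0969]
tcp_rot: [1.0, 0.003, 0.004, 0.002]
contact_force: [0.4, -1.6, -0.4]
opening: 0.4
time: 14.22
eef_pos: [0.6314, -0.1009, 0.097]
tcp_rot: [1.0, 0.002, 0.004, 0.003]
contact_force: [0.2, -1.6, -0.1]
opening: 0.403
time: 14.35
eef_pos: [0.6313, -0.0988, 0.0969]
tcp_rot: [1.0, 0.002, 0.004, 0.002]
contact_force: [-0.6, -2.0, -0.0]
opening: 0.4
```

```bash
python3 -m crank '0 -1.5 0 0 0 0';python3 -m crank '0 -1.5 0 0 0 0'; python3 -m crank '0 -1 0 0 0 0'; python3 -c "
from h import *
im=optics.read_camera('scene')
save(cv2.resize(im[130:310,120:340],None,fx=3.6,fy=3.3,interpolation=cv2.INTER_CUBIC),'s11.png')"
```

```text
time: 14.48
eef_pos: [0.6314, -0.0972, 0.097]
tcp_rot: [1.0, 0.003, 0.004, 0.002]
contact_force: [0.2, -1.8, 0.6]
opening: 0.401
time: 14.6
eef_pos: [0.6314, -0.0957, 0.0969]
tcp_rot: [1.0, 0.003, 0.004, 0.002]
contact_force: [-0.9, -1.3, 0.0]
opening: 0.395
time: 14.72
eef_pos: [0.6313, -0.0949, 0.0969]
tcp_rot: [1.0, 0.003, 0.004, 0.003]
contact_force: [-1.0, -3.8, -1.8]
opening: 0.404
```

View pics/s11.png

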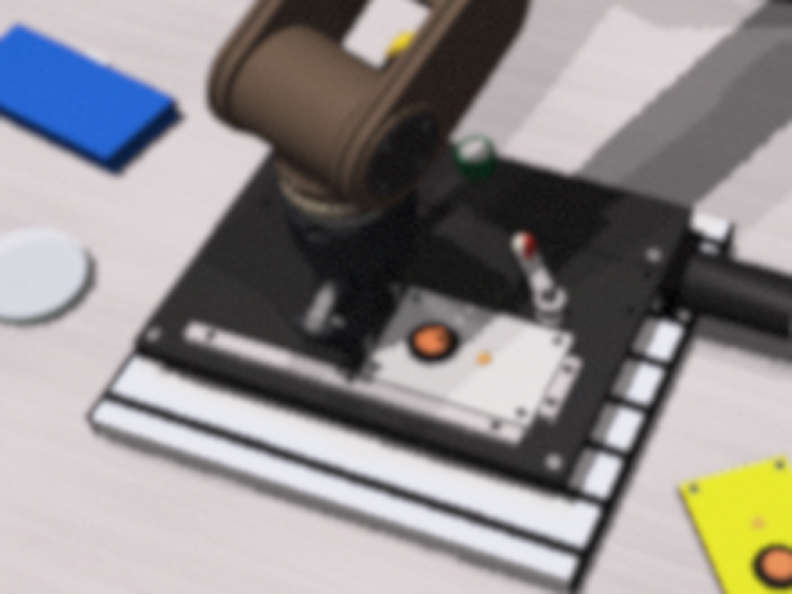

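Almost home against the side stop; force just beginning to rise.

```bash
python3 -m crank '0 -1 0 0 0 0';python3 -m crank '0 -1 0 0 0 0'; python3 -m crank '0 -1 0 0 0 0'
```

```text
time: 14.9
eef_pos: [0.6314, -0.0948, 0.097]
tcp_rot: [1.0, 0.003, 0.004, 0.004]
contact_force: [-0.2, -5.9, -1.8]
opening: 0.403
time: 15.02
eef_pos: [0.6314, -0.0949, 0.0971]
tcp_rot: [1.0, 0.003, 0.004, 0.005]
contact_force: [-1.9, -9.5, -1.1]
opening: 0.401
time: 15.15
eef_pos: [0.6315, -0.0948, 0.0972]
tcp_rot: [1.0, 0.003, 0.004, 0.005]
contact_force: [-1.0, -11.2, -1.4]
opening: 0.4
```

```bash
python3 -m crank '0 5 0 0 0 0;0 10 0 0 0 0; 0 0 -40 0 0 0; 0 20 -50 0 0 0;0 0 0 0 0 0' -1; python3 -c "
from h import *
go(st(-60,50,210),1.5775)
im=optics.read_camera('scene')
save(cv2.resize(im[150:270,180:310],None,fx=6,fy=5,interpolation=cv2.INTER_CUBIC),'s12.png')
im=optics.read_camera('wrist'); save(im,'w12.png')"
```

```text
time: 15.78
eef_pos: [0.634, -0.1283, 0.1936]
tcp_rot: [1.0, 0.002, 0.009, 0.004]
contact_force: [0.1, -0.5, -0.5]
opening: -0.003
t 15.78 pos [ 0.634  -0.1283  0.1936] stage [ 64.1 -37.  193.6] phi 0.0039 F [ 0.1 -0.5 -0.5]
tool shift mm [-124.1  -86.5  -19.4] ('az', np.float64(-1.5736)) tilt [ 0.0186 -0.0082 -0.9998]
```

View pics/s12.png

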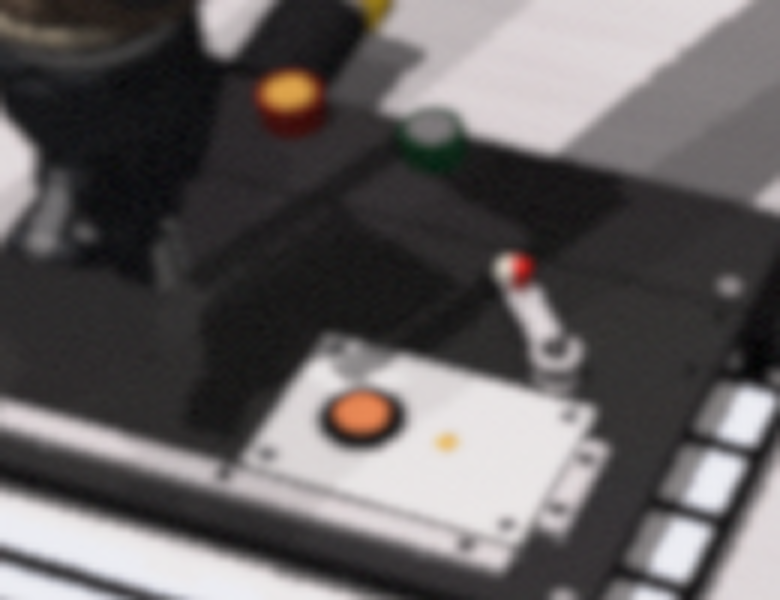

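View pics/w12.png

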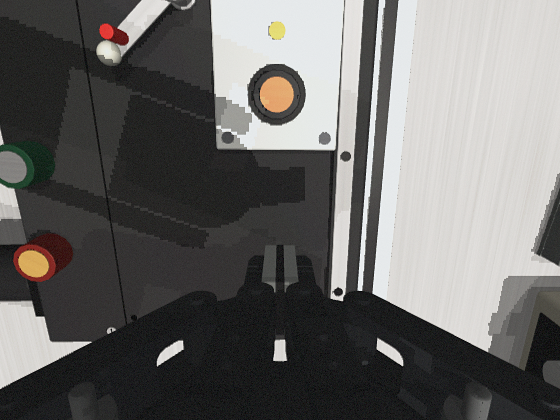

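The scene crop shows the carrier against both the fence and the side stop. I'll give it one light push on the front face to make sure it is flush with the fence before turning the clip.

```bash
python3 -m crank '-42 -36 0 0 0 0;-42 -35 0 0 0 0;0 0 0 0 0 -0.175;0 0 0 0 0 -0.175;0 0 0 0 0 -0.175'; python3 -m crank '0 0 0 0 0 -0.175;0 0 0 0 0 -0.175;0 0 0 0 0 -0.175;0 0 0 0 0 -0.175;0 0 0 0 0 -0.175'; python3 -m crank '0 0 0 0 0 -0.174;0 0 0 0 0 0'; python3 -c "
from h import *
go(st(-8,35,102),1.5775)
im=optics.read_camera('wrist'); save(im,'w13.png')"
```

```text
time: 16.5
eef_pos: [0.545, -0.0547, 0.1838]
tcp_rot: [0.964, 0.265, 0.001, 0.002]
contact_force: [-0.1, -0.3, 0.3]
opening: 0.0
time: 17.12
eef_pos: [0.5451, -0.0549, 0.1836]
tcp_rot: [0.761, 0.648, 0.0, 0.002]
contact_force: [-0.4, 0.7, -0.8]
opening: 0.006
time: 17.38
eef_pos: [0.5453, -0.0551, 0.184]
tcp_rot: [0.705, 0.709, 0.0, 0.003]
contact_force: [-1.0, -0.2, 0.3]
opening: 0.001
t 17.38 pos [ 0.5453 -0.0551  0.184 ] stage [-24.   36.8 184. ] phi 1.5775 F [-1.  -0.2  0.3]
tool shift mm [-1.5 15.7 82.1] ('az', np.float64(-0.0)) tilt [ 0.0042 -0.0034 -1.    ]
```

View pics/w13.png

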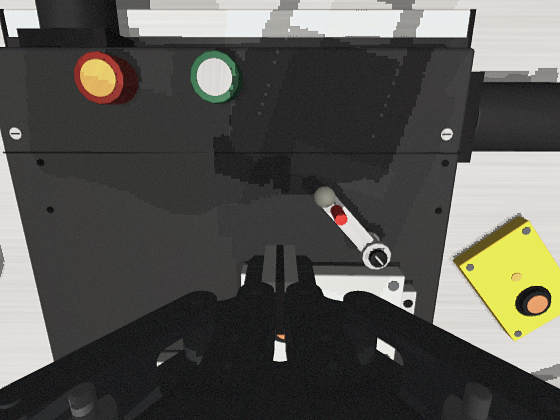

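```bash
python3 -c "
from h import *
s=readout.get_state()
for n,uv,z in [('pin',(340,219),.1365),('nose',(324,197),.12),('piv',(379,257),.126),('fl',(404,277),.111)]:
    P=wback(uv,z,s); print(n,P.round(4),tost(P).round(1))
"
python3 -m crank '0 6 40 0 0 0;0 6 40 0 0 0;0 0 0 0 0 0;0 6 0 0 0 0;0 6 0 0 0 0';python3 -m crank '0 3 0 0 0 0;0 0 0 0 0 0'
```

```text
pin [ 0.5396 -0.0189  0.1365] [-29.5  73.  136.5]
nose [ 0.5303 -0.027   0.12  ] [-38.8  65.  120. ]
piv [0.5696 0.0105 0.126 ] [  0.7 102.2 126. ]
fl [0.5926 0.035  0.111 ] [ 23.8 126.5 111. ]
time: 18.05
eef_pos: [0.573, -0.0564, 0.1088]
tcp_rot: [0.704, 0.71, 0.002, 0.006]
contact_force: [0.2, 0.6, 0.2]
opening: -0.003
time: 18.3
eef_pos: [0.5749, -0.0562, 0.1074]
tcp_rot: [0.704, 0.71, 0.001, 0.005]
contact_force: [0.4, -0.4, -0.6]
opening: -0.003
```

```bash
python3 -m crank '0 0 4 0 0 0;0 2 0 0 0 0;0 2 0 0 0 0';python3 -m crank '0 2 0 0 0 0';python3 -m crank '0 2 0 0 0 0';python3 -m crank '0 2 0 0 0 0'
```

```text
time: 18.68
eef_pos: [0.5782, -0.056, 0.1023]
tcp_rot: [0.704, 0.71, 0.001, 0.004]
contact_force: [-0.3, 0.1, 0.2]
opening: 0.001
time: 18.8
eef_pos: [0.5802, -0.0561, 0.1025]
tcp_rot: [0.704, 0.71, 0.001, 0.004]
contact_force: [-2.4, -0.7, 0.3]
opening: 0.003
time: 18.92
eef_pos: [0.5813, -0.0563, 0.1024]
tcp_rot: [0.704, 0.71, -0.0, 0.004]
contact_force: [-8.4, -1.6, 4.2]
opening: 0.001
time: 19.05
eef_pos: [0.5814, -0.0562, 0.1024]
tcp_rot: [0.704, 0.71, -0.002, 0.001]
contact_force: [-13.0, -3.1, 9.4]
opening: -0.002
```

```bash
python3 -m crank '0 -8 0 0 0 0;0 -10 -20 0 0 0;0 -10 -50 0 0 0;0 0 0 0 0 0.175;0 0 0 0 0 0.175';python3 -m crank '0 0 0 0 0 0.175;0 0 0 0 0 0.175;0 0 0 0 0 0.127;0 0 0 0 0 0;0 0 0 0 0 0'; python3 -c "
from h import *
go(st(-47,93.1,127),0.757)
im=optics.read_camera('top')
save(cv2.resize(im[120:290,220:420],None,fx=4,fy=3.5,interpolation=cv2.INTER_CUBIC),'t13.png')"
```

```text
time: 19.68
eef_pos: [0.5564, -0.0558, 0.1735]
tcp_rot: [0.819, 0.574, 0.003, 0.006]
contact_force: [0.5, 0.7, -0.0]
opening: -0.002
time: 20.3
eef_pos: [0.5558, -0.0558, 0.1723]
tcp_rot: [0.93, 0.368, 0.003, 0.004]
contact_force: [-0.0, 0.1, -0.7]
opening: 0.001
t 20.3 pos [ 0.5558 -0.0558  0.1723] stage [-13.6  36.  172.3] phi 0.7538 F [-0.   0.1 -0.7]
tool shift mm [ 14.2 -65.   44.7] ('az', np.float64(-0.0032)) tilt [ 0.0087 -0.0049 -1.    ]
```

View pics/t13.png

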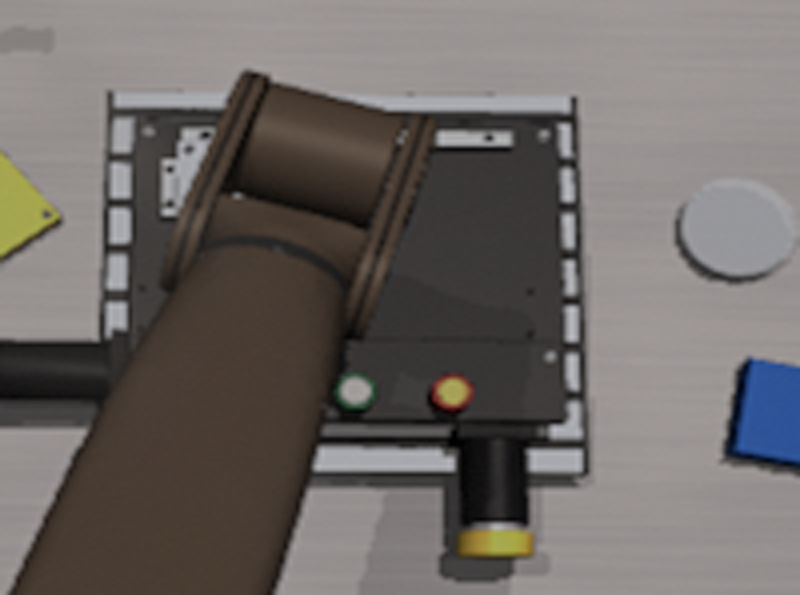

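```bash
python3 -m crank '7 -33 0 0 0 0;7 -33 0 0 0 0;0 0 20 0 0 0;0 0 0 0 0 0'; python3 -c "
from h import *
go(st(-47,93.1,127),0.757)
s=readout.get_state()
im=optics.read_camera('wrist'); save(im,'w14.png')
im=optics.read_camera('scene')
save(cv2.resize(im[150:270,180:310],None,fx=6,fy=5,interpolation=cv2.INTER_CUBIC),'s14.png')"
```

```text
time: 20.85
eef_pos: [0.5197, 0.0023, 0.1503]
tcp_rot: [0.93, 0.368, 0.002, 0.003]
contact_force: [-0.3, -0.3, -0.2]
opening: -0.001
t 20.85 pos [0.5197 0.0023 0.1503] stage [-49.2  94.4 150.3] phi 0.7534 F [-0.3 -0.3 -0.2]
tool shift mm [ 0.8  2.3 23.3] ('az', np.float64(-0.0036)) tilt [ 0.005  -0.0044 -1.    ]
```

View pics/w14.png

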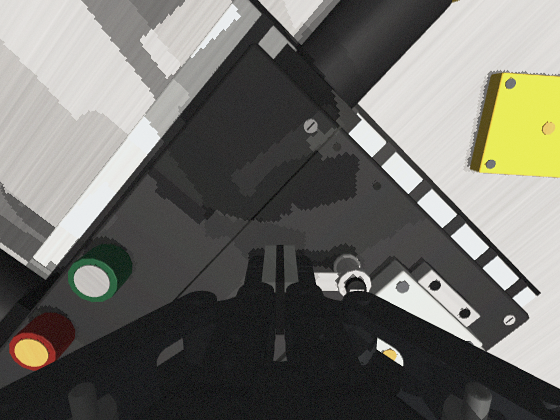

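View pics/s14.png

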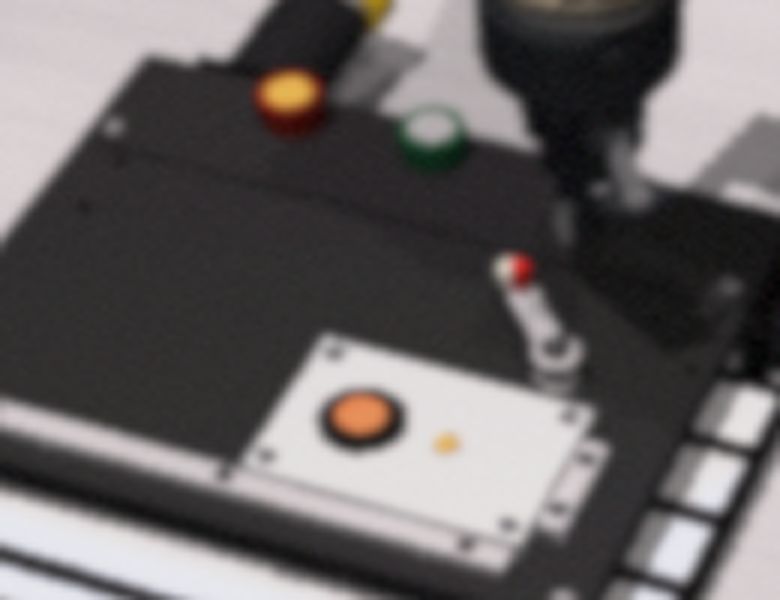

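```bash
python3 -m crank '1 0 12 0 0 0;0 0 11 0 0 0;0 0 0 0 0 0;0 5 0 0 0 0;0 5 0 0 0 0'; python3 -m crank '0 3 0 0 0 0;0 0 0 0 0 0'; python3 -c "
from h import *
go(st(-47,93.1,127)+0,0.757)
im=optics.read_camera('scene')
save(cv2.resize(im[150:270,180:310],None,fx=6,fy=5,interpolation=cv2.INTER_CUBIC),'s15.png')
save(optics.read_camera('wrist'),'w15.png')"
```

```text
time: 21.58
eef_pos: [0.5293, -0.0053, 0.1293]
tcp_rot: [0.93, 0.367, 0.003, 0.004]
contact_force: [0.0, -0.2, -0.2]
opening: -0.001
time: 21.82
eef_pos: [0.5311, -0.0074, 0.1291]
tcp_rot: [0.93, 0.367, 0.003, 0.004]
contact_force: [-0.4, -0.0, -0.3]
opening: 0.001
t 21.82 pos [ 0.5311 -0.0074  0.1291] stage [-37.9  84.6 129.1] phi 0.7517 F [-0.4 -0.  -0.3]
tool shift mm [ -0.9 -12.4   2. ] ('az', np.float64(-0.0053)) tilt [ 0.0086 -0.0051 -1.    ]
```

View pics/s15.png

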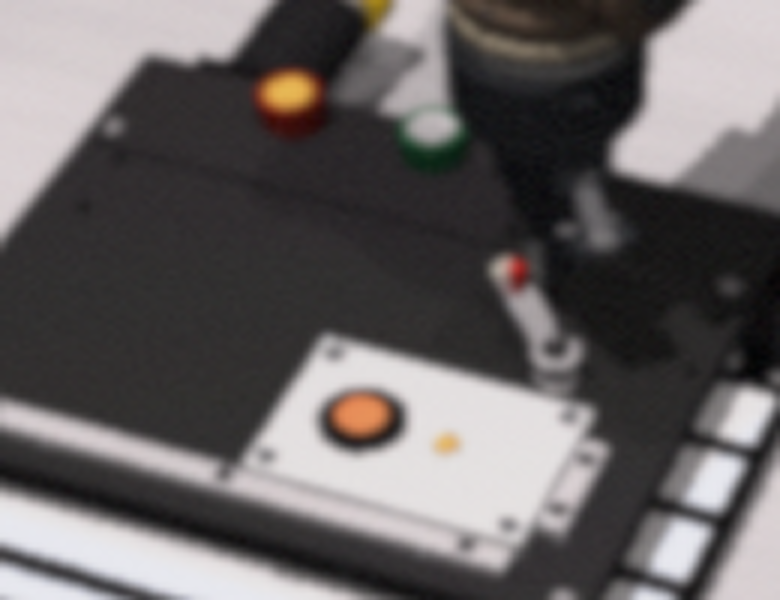

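```bash
python3 -m crank '0 2 1.5 0 0 0;-1.5 4.4 0 0 0 -0.1;-1.5 4.4 0 0 0 -0.1;-1.5 4.4 0 0 0 -0.1;-1.5 4.4 0 0 0 -0.1'; python3 -c "
from h import *
t=.75+.4
p=lambda t,b: st(5-43*np.cos(t)-b*np.sin(t),100-43*np.sin(t)+b*np.cos(t),127.5)
s=readout.get_state(); f=np.arctan2(*(Ro.from_quat(s['tcp_rot']).as_matrix()[[1,0],0])); print('ideal for phi'); go(p(f-.0067,17))
im=optics.read_camera('scene')
save(cv2.resize(im[150:270,180:310],None,fx=6,fy=5,interpolation=cv2.INTER_CUBIC),'s16.png')"
```

```text
time: 22.55
eef_pos: [0.5419, -0.0238, 0.1272]
tcp_rot: [0.838, 0.546, 0.002, 0.004]
contact_force: [-1.2, 1.6, -0.6]
opening: -0.001
ideal for phi
t 22.55 pos [ 0.5419 -0.0238  0.1272] stage [-27.3  68.1 127.2] phi 1.1553 F [-1.2  1.6 -0.6]
tool shift mm [-0.7 -0.6 -0.3]  tilt [ 0.0069 -0.004  -1.    ]
```

View pics/s16.png

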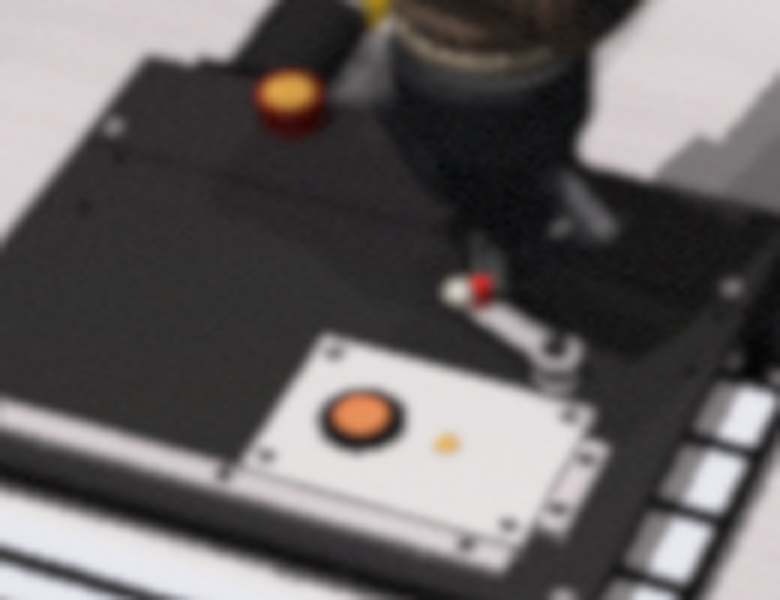

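The clip turns with the push as planned, so I'll carry on round the arc.

```bash
cat > arc.py <<'E'
from h import *
import sys
p=lambda t,b: st(5-43*np.cos(t)-b*np.sin(t),100-43*np.sin(t)+b*np.cos(t),127.5)
s=readout.get_state(); f=np.arctan2(*(Ro.from_quat(s['tcp_rot']).as_matrix()[[1,0],0])); go(p(f-.0067,17))
im=optics.read_camera('scene')
save(cv2.resize(im[150:270,180:310],None,fx=6,fy=5,interpolation=cv2.INTER_CUBIC),sys.argv[1])
E
python3 -m crank '-1.5 4.4 0 0 0 -0.1;-1.5 4.4 0 0 0 -0.1;-1.5 4.4 0 0 0 -0.1;-1.5 4.4 0 0 0 -0.1;-1.5 4.4 0 0 0 -0.1'; python3 arc.py s17.png
```

```text
time: 23.22
eef_pos: [0.5613, -0.0358, 0.1273]
tcp_rot: [0.677, 0.736, 0.001, 0.004]
contact_force: [-1.4, 0.7, 1.6]
opening: -0.001
t 23.23 pos [ 0.5613 -0.0358  0.1273] stage [ -7.9  55.9 127.3] phi 1.654 F [-1.4  0.7  1.6]
tool shift mm [-0.1 -0.8 -0.2]  tilt [ 0.0064 -0.0044 -1.    ]
```

View pics/s17.png

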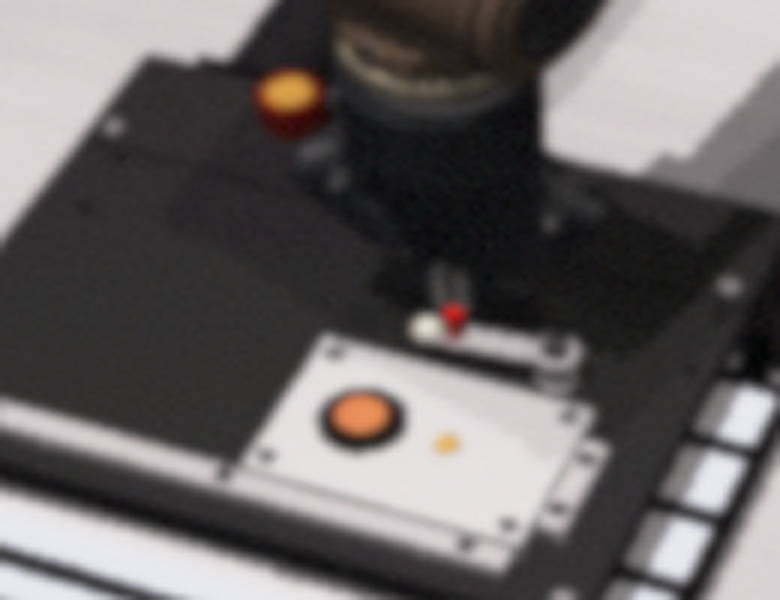

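```bash
python3 -m crank '-1.5 4.4 0 0 0 -0.1;-1.5 4.4 0 0 0 -0.1;-1.5 4.4 0 0 0 -0.1;-1.5 4.4 0 0 0 -0.1;0 0 0 0 0 0'; python3 arc.py s18.png
```

```text
time: 23.9
eef_pos: [0.5756, -0.0385, 0.1275]
tcp_rot: [0.518, 0.855, -0.004, -0.001]
contact_force: [-14.1, -2.1, 10.1]
opening: -0.004
t 23.9 pos [ 0.5756 -0.0385  0.1275] stage [  6.4  53.1 127.5] phi 2.052 F [-14.1  -2.1  10.1]
tool shift mm [-0.7  3.2 -0. ]  tilt [-0.0066 -0.0063 -1.    ]
```

View pics/s18.png

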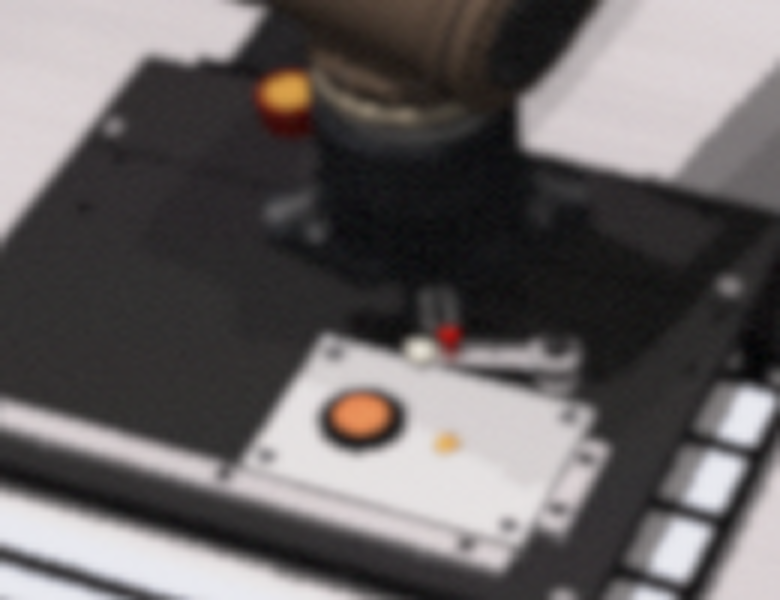

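The nose is up against the carrier's front edge. The tip is also dragging downward on the pin (+10 N in z), which works against the nose riding up. I'll raise the tip slightly while pushing.

```bash
python3 -m crank '0 0 -1 0 0 0;0 0 -1 0 0 0'; python3 -m crank '0 0 -1 0 0 0'; python3 -c "
from h import *
go(st(0,0,0))"
```

```text
time: 24.2
eef_pos: [0.578, -0.0376, 0.1288]
tcp_rot: [0.519, 0.855, -0.001, 0.002]
contact_force: [-1.7, -0.2, -2.1]
opening: -0.0
time: 24.32
eef_pos: [0.5793, -0.0379, 0.13]
tcp_rot: [0.519, 0.855, -0.001, 0.004]
contact_force: [-2.6, -0.1, -1.7]
opening: -0.005
t 24.32 pos [ 0.5793 -0.0379  0.13  ] stage [ 10.   53.7 130. ] phi 2.0507 F [-2.6 -0.1 -1.7]
tool shift mm [-42.3 -33.8 130.2]  tilt [ 0.0059 -0.0053 -1.    ]
```

Force dropped and the tip moved on, so the nose has ridden up. I'll continue to about 2.25.

```bash
python3 -m crank '-1.5 4.4 -0.3 0 0 -0.1;-1.5 4.4 -0.3 0 0 -0.1;0 0 0 0 0 0'; python3 arc.py s19.png
```

```text
time: 24.7
eef_pos: [0.5897, -0.0361, 0.1315]
tcp_rot: [0.431, 0.902, -0.001, 0.005]
contact_force: [-2.2, -0.4, -0.8]
opening: -0.005
t 24.7 pos [ 0.5897 -0.0361  0.1315] stage [ 20.4  55.4 131.5] phi 2.2501 F [-2.2 -0.4 -0.8]
tool shift mm [ 1.5 -1.3  4. ]  tilt [ 0.0087 -0.0053 -0.9999]
```

View pics/s19.png

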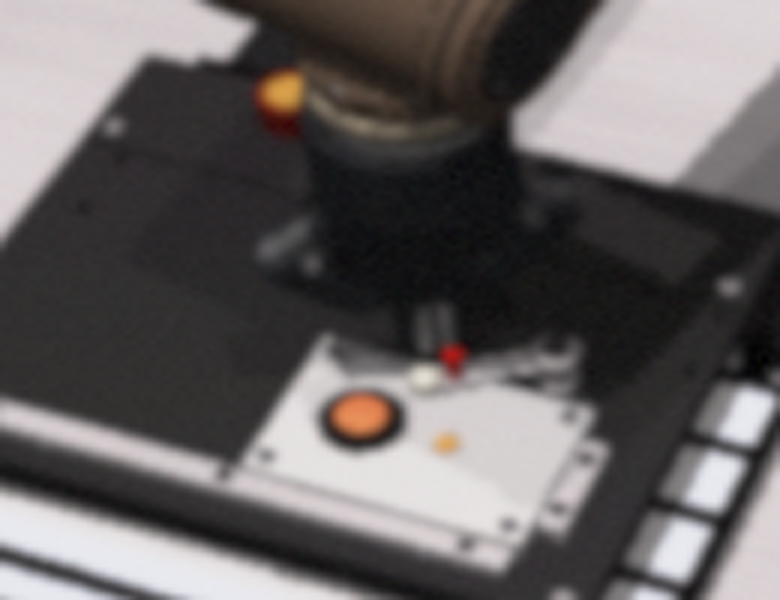

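```bash
python3 -c "
from h import *
for uv,z in [((425,376),.118),((454,354),.138),((562,350),.126)]:
    P=back('scene',(180+uv[0]/6-.3,150+uv[1]/5-.3),z); print(P.round(4),tost(P).round(1))
for t in (2.1,2.15,2.2,2.25,2.3):
    P=np.array([st(5-55*np.cos(t),100-55*np.sin(t),118),st(5-43*np.cos(t),100-43*np.sin(t),138),st(5,100,126)])
    q=proj('scene',P); print(t,((q+.3-[180,150])*[6,5]).round().tolist())
"
```

```text
[ 0.6024 -0.0334  0.118 ] [ 33.2  58.1 118. ]
[ 0.5982 -0.0213  0.138 ] [ 29.1  70.2 138. ]
[0.5729 0.0147 0.126 ] [  4.  106.4 126. ]
2.1 [[413.0, 372.0], [439.0, 346.0], [547.0, 348.0]]
2.15 [[414.0, 377.0], [440.0, 349.0], [547.0, 348.0]]
2.2 [[415.0, 381.0], [441.0, 353.0], [547.0, 348.0]]
2.25 [[417.0, 386.0], [443.0, 356.0], [547.0, 348.0]]
2.3 [[419.0, 390.0], [444.0, 360.0], [547.0, 348.0]]
```

The clip reads about 2.15 rad, so one more small arc step will bring it to about 2.25.

```bash
python3 -m crank '-1 3 1 0 0 -0.06;-1 3 1 0 0 -0.05;0 0 0 0 0 0'; python3 arc.py s20.png
```

```text
time: 25.12
eef_pos: [0.595, -0.0344, 0.1306]
tcp_rot: [0.381, 0.925, -0.002, 0.005]
contact_force: [-4.0, -0.8, 2.6]
opening: 0.001
t 25.12 pos [ 0.595  -0.0344  0.1306] stage [ 25.8  57.1 130.6] phi 2.3607 F [-4.  -0.8  2.6]
tool shift mm [ 2.1 -1.5  3.1]  tilt [ 0.0074 -0.0067 -1.    ]
```

View pics/s20.png

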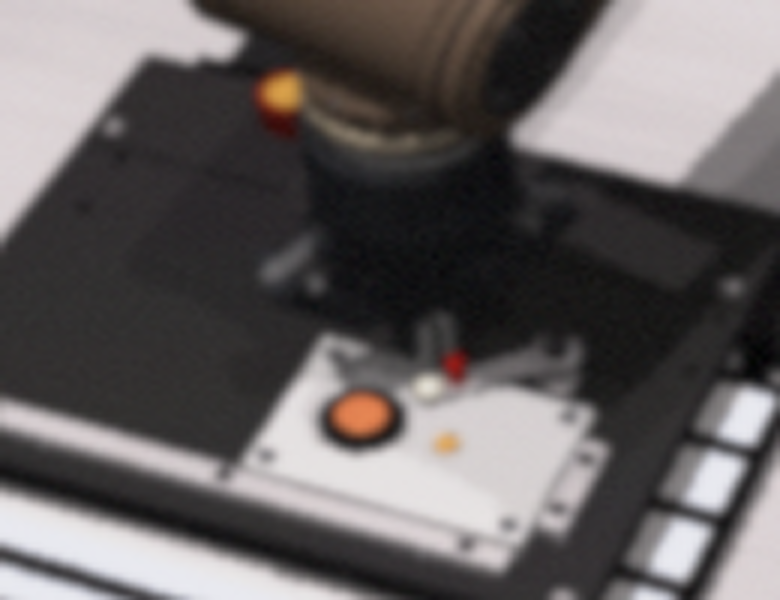

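```bash
python3 -m crank '0 -6 0 0 0 0;0 -8 0 0 0 0;0 -6 -20 0 0 0;0 0 -50 0 0 0;0 -30 -50 0 0 0'; python3 -m crank '0 -40 0 0 0 0;0 -40 0 0 0 0;0 0 0 0 0 0'; python3 -c "
from h import *
go([.5,-.1,.25])
im=optics.read_camera('scene')
save(cv2.resize(im[150:270,180:310],None,fx=6,fy=5,interpolation=cv2.INTER_CUBIC),'s21.png')
im=optics.read_camera('wrist'); save(im,'w21.png')
im=optics.read_camera('top'); save(im,'t21.png')"
```

```text
time: 25.8
eef_pos: [0.5593, -0.0683, 0.2522]
tcp_rot: [0.379, 0.925, -0.0, 0.006]
contact_force: [-0.4, -0.9, 0.7]
opening: 0.0
time: 26.18
eef_pos: [0.5019, -0.127, 0.2511]
tcp_rot: [0.382, 0.924, -0.001, 0.006]
contact_force: [0.5, 0.2, 0.2]
opening: -0.001
t 26.18 pos [ 0.5019 -0.127   0.2511] stage [-68.  -34.8 251.1] phi 2.3585 F [0.5 0.2 0.2]
tool shift mm [20.4 17.8  0.9]  tilt [ 0.0107 -0.0061 -0.9999]
```

View pics/s21.png

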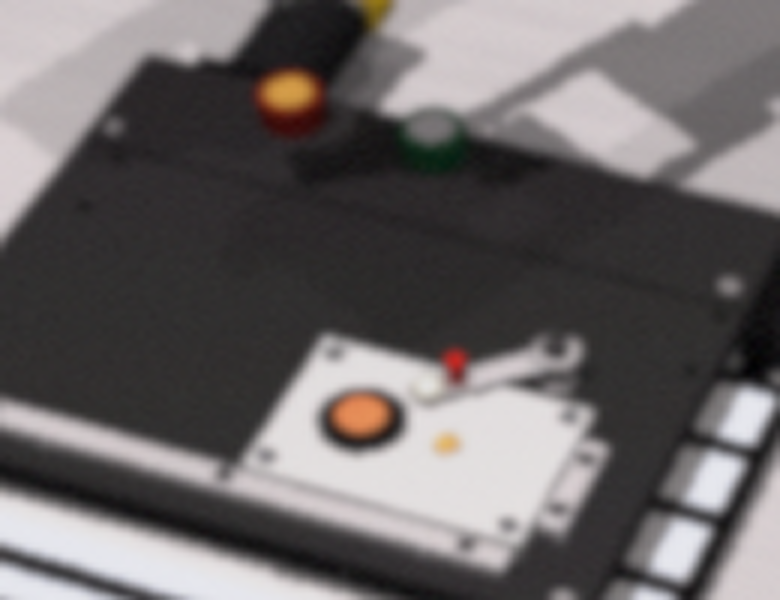

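View pics/w21.png

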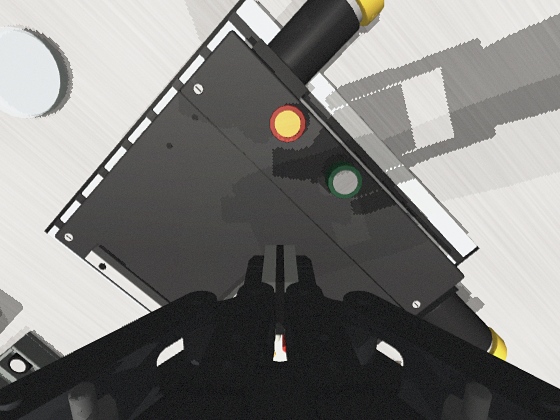

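View pics/t21.png

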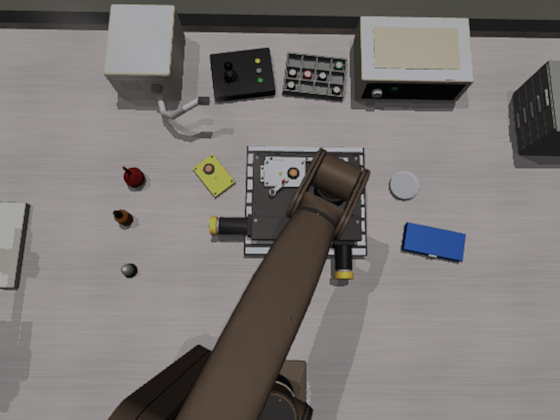

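```bash
python3 -c "
from h import *
im=cv2.imread('pics/t21.png')[135:215,245:345]
cv2.imwrite('pics/t21c.png',cv2.resize(im,None,fx=8,fy=7.5,interpolation=cv2.INTER_CUBIC))
c=lambda q:(round((q[0]+.5-245)*8),round((q[1]+.5-135)*7.5))
for n,P in [('corner',st(105,125,111)),('fl',st(25,125,111)),('br',st(105,5,111)),('fr',st(25,5,111)),('nose2.2',st(5-55*np.cos(2.2),100-55*np.sin(2.2),124)),('fenceR',st(105,-122,107))]: print(n,c(proj('top',P)[0]))
"
```

```text
corner (159, 188)
fl (155, 384)
br (483, 192)
fr (483, 387)
nose2.2 (346, 346)
fenceR (825, 200)
```

View pics/t21c.png

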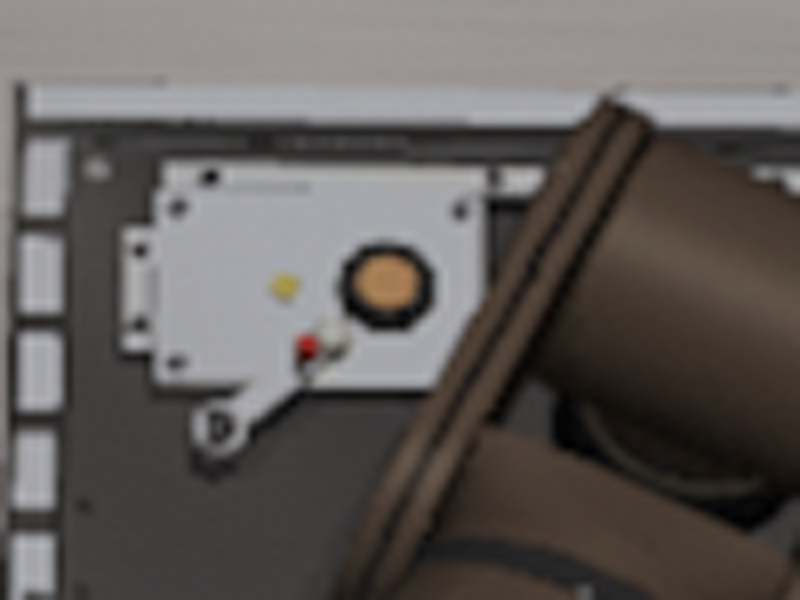

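The top crop shows the carrier flush with the fence at row ~188 and the stop at column ~155, both as predicted. The white nose at (335,335) is well inside the carrier's front edge at row ~387.

```bash
python3 -c "
from h import *
s=readout.get_state(); print(s['time'],s['contact_force'].round(1),abs(s['dq']).max().round(4))
print(ctrl.sign_off())"
```

```text
26.325 [ 0.  -0.2  0.5] 0.0153
the job is handed in; nothing more can be done
None
```

The carrier is seated in the corner against both the fence and the side stop, the clip's nose is resting on it, and I handed the job in at 26.3 s. No verdict was reported.

**What I did:** I pushed the carrier onto the fence with the open fingertips, then slid it along the fence to the side stop. A last light push with shut fingers on its front face made sure it was flush. Then I pushed the clip's red pin round its arc until the nose rode up onto the carrier, and moved the arm clear.

**Final checks:**
- **Seating:** each push ended in a firm stop (11–16 N at standstill). The carrier's edges in the top view lie where a seated carrier should be, to within about 1 px (roughly 3 mm). The final 2.5 mm limit is finer than that view can resolve, so I rely on the firm stops for it.
- **Clip:** the scene camera puts it at about 2.2 rad; the top view puts the nose about 4 mm further on. In both views it is well inside the carrier's front edge. The nose's pressure on the carrier cannot be measured from the robot.
- **Surroundings:** the two loose specimens and the bench things I could see in the last pictures stand where they were.
- **Robot:** it touches nothing, with contact force near 0 N.

**What went off plan:** the nose first stuck at the carrier's front edge at about 14 N, because the fingertip was dragging the pin down. Raising the tip by 1–3 mm freed it. The camera estimates of positions differed by 4–6 mm, so I relied on contact for the final positions.

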